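# Nip the tall glued box in the bench press

### The arm

A 6-joint arm with a two-finger parallel gripper is mounted at the origin on the work surface; the furniture and walls round the work are solid. World frame = base frame: x ahead of the robot, y to its left, z up, the work surface at z = 0. Lengths are in m, angles in rad, forces in N, time in s.
With the tool pointing down it reaches from about 0.25 to 0.775 m from the base axis. Payload 4 kg.
Tool frame: the origin (TCP) lies midway between the tips of the shut fingers; the grasp point (between the pads) lies grip_point_offset behind it (grip_point_offset is the distance from the TCP to the grasp point, in m); z points along the fingers, y is the line along which they close (so a half turn about z gives the same grasp; the last joint's range is limited). The gripper opens to 94 mm and grips with 3 to 60 N. Pads are 16 mm wide; open, the fingers measure 119 mm over their backs; the gripper's body (75 mm by 177 mm) begins 78 mm behind the grasp point.
Start: joints at [1.24, 0.087, 1.371, -0, 1.684, -0.103], TCP at [0.124, 0.536, 0.206] pointing down, gripper open.
Joint ranges: [-3.1, 3.1], [-0.76, 2.03], [0.27, 2.55], [-1.08, 4.22], [0.17, 2.65], [-2.57, 2.57]. Speed limits (rad/s): [2.79, 2.79, 3.14, 3.14, 3.14, 3.14].

### API

Orientations are given as [roll, pitch, yaw] about the fixed x, y, z axes, in that order (R = Rz(yaw) Ry(pitch) Rx(roll)).
In Python, from bench import * gives the robot as it stands. The module is installed in compiled form; this text tells all that it offers.
- The arm moves only by the tool apply_moves, never from a script. Its argument "commands" is a list of rows, each a list of 7 numbers: the turn, a rotation vector about the world's x, y, z in rad, then the shift along the world's x, y, z in m, then the opening in per cent of the stroke, from 0 (shut) to 100 (fully open). In form: [[ax, ay, az, x, y, z, jaw], ...]. A call has exactly 5 rows; each row is the pose to reach, as a shift and turn from the pose commanded when the call began; what a row does not reach only later rows make up. A row lasts 1/10 s, in which the tool goes at most 50 mm and 8.59 degrees, less where a joint would pass 70% of its speed; a pose out of reach is approached as far as the arm can. A call with a gripper value outside its range is refused whole. The fingers move at their own pace and stop on an object; the grip force is fixed at half the most. Time passes only in rows, so rows that repeat a pose let the fingers close, or fill a call up. It gives the time, the measured TCP pose, the force, the opening and the grip force at its end, in the units of the state.
- get_obs(): the state, without advancing time (a new reading comes with each control period).
- snapshot(name): name is "scene" or "top" or "wrist"; returns a dict with "pixels" (420x560x3 uint8, red, green, blue), "vertical_fov" (degrees; the focal length in pixels is half the picture's height over the tangent of half this angle, whatever the lens; pixels are square), "cx", "cy" (the principal point, pixels), "k1" (the pictures are not rectified: a ray, as slopes to the right and down, at radius r is drawn at 1 + k1 r^2 times it, then the intrinsics apply), "rvec" (rotation vector, rad) and "tvec" (3), from world to camera coordinates, as OpenCV has them. Camera axes: x right, y down, z forward; pixel columns grow to the right and rows downward; lengths in m; the calibration is good to about 2 mm. A picture is of the moment at which its call begins. There is no depth.
- close_job(): hands the job in; it is judged then, once.
Trained networks look in the newest picture that a camera, given by its name, has taken for a name from the list of things; names that differ only in an ending like _2 or _b are one class to them, and where a whole thing is asked for, a point or a joint stands for the part that bears it (a point fixed in the world has none). Each returns a list of dicts, best first, with "score" (0 to 1); they miss things now and then, are a little off and sometimes report something else, mostly with a low value. They report only what shows in the picture. A call takes as long as a camera call. They do not tell look-alikes from the thing itself.
- masks_of(camera, query): "mask" (420x560 bool, what is visible of it) and "extent" ([left, top, right, bottom] in pixels, round what is visible of it).
- place_of(camera, query): "pixel" ([column, row] in pixels: a listed point, or the origin of a listed thing).
The state is a dict: "time": time; "joint_positions": joint angles; "qvel": joint speeds; "joint_torque": joint torques, N m; "tool_pos": TCP position; "ee_rot": TCP orientation; "wrist_force": force on the tool from outside, world axes, zero at the start; "wrist_torque": the same for the moment, N m; "width": finger opening in m; "finger_force": force on a finger pad.
Only numpy, scipy, OpenCV 4.12 (cv2) and the standard library are available. Lean on these libraries where they do the work, as an engineer would, in place of code of your own. Each camera call takes 0.05 s, during which the arm holds its last target. There are 200 camera calls.

### The job

The base of the tall greyboard box has just been glued on: with light pushes, without squeezing it, tip the box up from where it lies so that it stands upright on that narrow base, slide it to the centre under the round presser of the bench press, and let it stand there alone for a moment to see that it does not rock. Then fit the loose crank onto the square end of the press screw and wind it clockwise until the presser meets the box and about half a turn further, so that the presser's spring is partly but not fully squeezed. Leave the crank on the screw, and leave the tape roll, thread spool and glue flask where they are.

Things in the scene. Friction and masses are not known exactly. Their poses are not given: they have to be found in the camera images.
- press: Fixed grey bench screw press. Origin on the table under the screw axis; open front towards its -x, column at x 76 to 116 mm. Bed x -96 to 120, y +-65 mm; felt pad on it (x -95 to 40, y +-42 mm), top 43 mm above the table. Before the bed's front edge there is only the table. Its arm (x -22 to 114, y +-23 mm) lies 200 to 236 mm above the table.
- tall_box: Closed greyboard box, 34 mm square, 100 mm tall, 0.12 to 0.22 kg. Origin: centre of its base; z runs to its lid. It starts lying on its -x side on the pad, lid end to the press's front, overhanging the bed's front edge by 25 to 41 mm, 43 mm above the table. Tipped up over the lower edge of its base it stands just beyond that edge, 4 to 20 mm before the presser's axis.
- crank: Loose dark steel crank, 0.25 kg, lying hub down, grip up; it balances 8 mm from its hub's axis towards the arm. Origin: centre of the hub's underside. Hub: 34 x 34 x 24 mm upright block, 16.4 mm square through hole parallel to its sides. Arm along +x, 13 to 22 mm up; 60 mm from the hub's axis a freely turning upright wooden grip, 16 to 21 mm thick, 22 to 56 mm up. Pinch the hub's +-y sides.
- screw_seat (a point): On the screw axis, top of the collar (29 mm across) below the screw's square end; the fitted hub rests here. The square end, 14 x 14 mm with a domed top, rises 26 mm above it, sides parallel to this point's x and y, z up. Turns and descends with the screw; 277 mm above the table at joint 0.
- presser_face (a point): Centre of the flat underside of the round presser (40 mm in diameter), on the screw's axis; at screw joint 0 it is 167 mm above the table, 24 mm above the top of the box when that stands on the pad. The screw starts at 0.5 to 2.5 rad.
- screw (a joint): Turn of the press screw, rad; grows clockwise seen from above. One full turn lowers screw, presser and fitted crank by 12 mm. It turns with light friction (about 1 N at the grip) and stays where it is left.
- presser (a joint): Squeeze of the presser's spring, m: 0 when free, grows as the presser is held back by what it presses on, 1.2 N per mm plus 1.2 N, solid at 0.010.
- tape_roll: Roll of masking tape lying flat, 104 mm across, 25 mm high; origin at the centre of its underside. Bystander.
- thread_spool: Standing wooden spool of pale thread, 40 mm across, 50 mm high; origin at the centre of its underside. Bystander.
- glue_flask: Standing orange squeeze bottle with a nozzle, 64 mm across, 198 mm high; origin at the centre of its underside. Bystander.
Mind the look-alikes: they are no part of the job. What is shaped like the tall_box but green or yellow is not meant.

How it is judged:
By the outcome, as a careful person would: the job done as asked, in the order asked, and still so for the second after the job is handed in, with the robot touching nothing.
It also fails if it takes over 72 s, if anything falls off the work surface, if the arm or the gripper's body presses on something with over 40 N, if the wrist force passes 120 N, or if a joint passes its speed limit or range.

## Working session

There is one attempt and no reset: what is moved stays moved. The work goes in short steps, Python scripts to look and compute and a tool call to move; the robot and the scene stay as the last step left them, time stands still between calls to the robot, and variables do not carry over. Pictures are saved under pics/ and viewed, at most 10 in all, crops included, and the job is handed in when it is done.

Besides the shell and the picture viewer there is one more tool, called in YAML: its name, and indented under it one key for each argument. apply_moves: Moves the arm, as the interface text tells. Its arguments: {"type":"object","properties":{"commands":{"type":"array"}},"required":["commands"]}

```bash
mkdir -p pics; cat > h.py <<'E'
from bench import *
import numpy as np, cv2
from scipy.spatial.transform import Rotation as Ro
def cam(s):
    f=210/np.tan(np.radians(s["vertical_fov"])/2)
    return f,s["cx"],s["cy"],s["k1"],Ro.from_rotvec(np.ravel(s["rvec"])).as_matrix(),np.ravel(s["tvec"])
def proj(s,P):
    f,cx,cy,k,R,t=cam(s); c=np.atleast_2d(P)@R.T+t; a=c[:,:2]/c[:,2:]
    r2=(a**2).sum(1,keepdims=True); return a*(1+k*r2)*f+[cx,cy]
def ray(s,uv):
    f,cx,cy,k,R,t=cam(s); d=(np.array(uv,float)-[cx,cy])/f; a=d.copy()
    for _ in range(20): a=d/(1+k*(a@a))
    return -R.T@t, R.T@np.array([a[0],a[1],1.])
def onz(s,uv,z):
    o,d=ray(s,uv); return o+d*(z-o[2])/d[2]
def tri(s1,u1,s2,u2):
    o,d=ray(s1,u1);p,e=ray(s2,u2);d/=np.linalg.norm(d);e/=np.linalg.norm(e)
    A=np.stack([d,-e],1);x=np.linalg.lstsq(A,p-o,rcond=None)[0]
    a=o+x[0]*d;b=p+x[1]*e
    return (a+b)/2,np.linalg.norm(a-b)
def save(n,img): cv2.imwrite("pics/"+n+".png",img[:,:,::-1])
E
python3 - <<'E'
from h import *
np.set_printoptions(precision=4,suppress=True)
o=get_obs(); print({k:np.round(v,3) for k,v in o.items()})
S={}
for c in ["scene","top","wrist"]:
    s=S[c]=snapshot(c); print(c,cam(s)[0:4],"pos",-cam(s)[4].T@cam(s)[5],"dir",cam(s)[4][2])
for c in S:
  for q in ["press","tall_box","crank","screw_seat","presser_face","tape_roll","thread_spool","glue_flask"]:
    P=[(np.round(d["pixel"],1).tolist(),round(d["score"],2)) for d in place_of(c,q)[:4]]
    M=[(np.round(d["extent"]).tolist(),round(d["score"],2)) for d in masks_of(c,q)[:4]]
    print(c,q,P,M)
np.save("S.npy",S,allow_pickle=True)
save("st",cv2.resize(np.vstack([S["scene"]["pixels"],S["top"]["pixels"]]),(400*1,600)))
save("scene0",S["scene"]["pixels"]);save("top0",S["top"]["pixels"])
try: print(grip_point_offset)
except Exception as e: print(e)
E
```

```text
{'time': np.float64(0.0), 'joint_positions': array([ 1.24 ,  0.088,  1.372, -0.   ,  1.684, -0.103]), 'qvel': array([-0.   , -0.001,  0.   ,  0.001, -0.001, -0.002]), 'joint_torque': array([  0.001, -34.018, -30.243,   0.072,   0.033,  -0.   ]), 'tool_pos': array([0.124, 0.535, 0.204]), 'ee_rot': array([-3.139, -0.   ,  2.914]), 'wrist_force': array([ 1.049,  1.035, -0.516]), 'wrist_torque': array([ 0.034, -0.052,  0.017]), 'finger_force': np.float64(0.0), 'width': np.float64(0.094)}
scene (np.float64(393.5057981436542), 283.0490574083157, 205.77371811291695, 0.0033838049718993932) pos [ 0.2363 -0.5496  0.886 ] dir [ 0.3894  0.5841 -0.7122]
top (np.float64(536.6475100244824), 276.4905551976378, 203.2912926938748, -0.00914328394549016) pos [0.4865 0.0132 1.5609] dir [ 0.1032  0.0034 -0.9947]
wrist (np.float64(346.60314766049), 279.4830392565969, 215.3195816703293, -0.0014605778224735843) pos [0.0463 0.5549 0.3841] dir [ 0.2685 -0.0635 -0.9612]
scene press [([242.1, 251.4], 0.93), ([318.2, 230.8], 0.67)] [([202.0, 166.0, 274.0, 280.0], 0.76)]
scene tall_box [([284.5, 219.3], 0.9), ([23
[... 1127 characters left out ...]
0], 0.56)]
top crank [([382.1, 258.8], 0.64)] [([369.0, 250.0, 392.0, 282.0], 0.81)]
top screw_seat [([241.4, 246.4], 0.67)] []
top presser_face [] [([260.0, 247.0, 295.0, 260.0], 0.41)]
top tape_roll [([170.9, 279.8], 0.63), ([239.7, 246.3], 0.3)] [([154.0, 260.0, 194.0, 300.0], 0.73)]
top thread_spool [([272.4, 171.8], 0.74)] [([265.0, 162.0, 278.0, 178.0], 0.74)]
top glue_flask [([360.3, 184.7], 0.9)] [([351.0, 172.0, 373.0, 193.0], 0.88)]
wrist press [] []
wrist tall_box [] []
wrist crank [] []
wrist screw_seat [] [([146.0, 406.0, 206.0, 420.0], 0.28)]
wrist presser_face [] []
wrist tape_roll [] [([147.0, 406.0, 206.0, 420.0], 0.85)]
wrist thread_spool [] []
wrist glue_flask [] []
0.0188
```

```bash
python3 - <<'E'
from h import *
np.set_printoptions(precision=4,suppress=True)
S=np.load("S.npy",allow_pickle=True).item()
s,t=S["scene"],S["top"]
save("c1",cv2.resize(s["pixels"][150:400,150:410],(624,600),interpolation=cv2.INTER_CUBIC))
save("c2",cv2.resize(t["pixels"][120:320,145:405],(780,600),interpolation=cv2.INTER_CUBIC))
print("press top z0",onz(t,[246.6,252.4],0),"scene",onz(s,[242.1,251.4],0))
print("seat tri",tri(s,[227.3,181.2],t,[241.4,246.4]))
print("face scene z.165",onz(s,[230.9,210.8],.165))
print("box base tri", tri(s,[237.5,246.4],t,[259.5,250.4]), onz(t,[259.5,250.4],.06))
print("crank",onz(t,[382.1,258.8],0),onz(s,[316.1,366.4],0))
for n,a,b in [("tape",[181.5,215.8],[170.9,279.8]),("spool",[317.3,230.4],[272.4,171.8]),("flask",[366.8,300.9],[360.3,184.7])]:
  print(n,onz(s,a,0),onz(t,b,0))
E
```

```text
press top z0 [0.5057 0.1057 0.    ] scene [0.5227 0.0934 0.    ]
seat tri (array([0.5156, 0.1032, 0.264 ]), np.float64(0.0029925913923450373))
face scene z.165 [0.5116 0.103  0.165 ]
box base tri (array([0.5057, 0.0681, 0.062 ]), np.float64(0.01010825876036399)) [0.5104 0.0662 0.06  ]
crank [ 0.4856 -0.2863  0.    ] [ 0.4954 -0.2849  0.    ]
tape [0.4385 0.3212 0.    ] [0.4278 0.3241 0.    ]
spool [0.7463 0.0338 0.    ] [0.7416 0.0302 0.    ]
flask [ 0.7038 -0.2258  0.    ] [ 0.7021 -0.2276  0.    ]
```

View pics/c1.png

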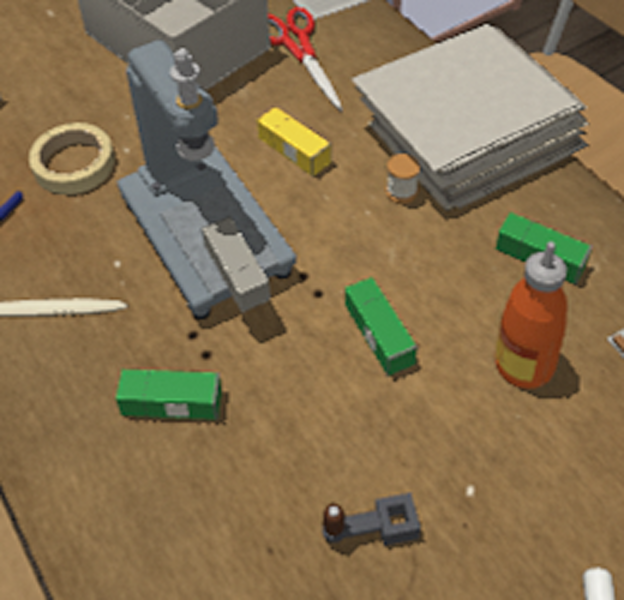

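View pics/c2.png

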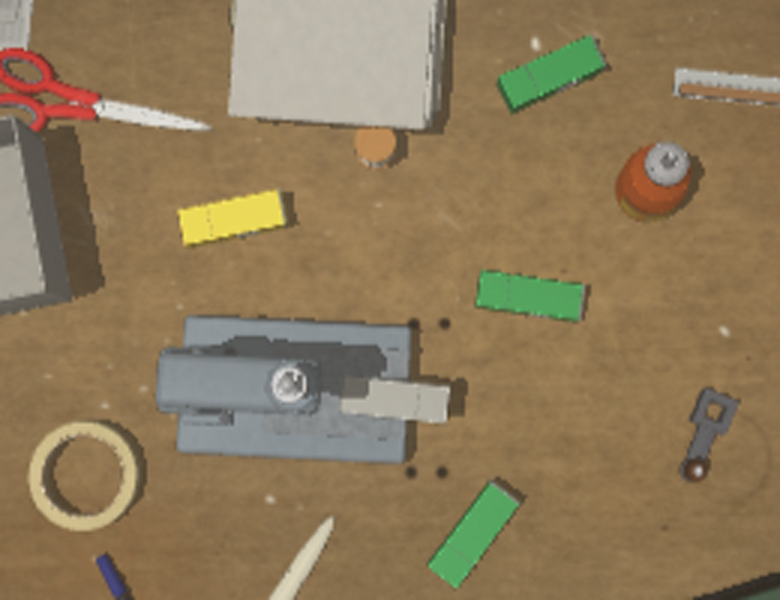

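The wanted box is the grey one lying on the press, at scene pixel (247,262) and top pixel (277,254). These could be taken for it:
- green boxes at scene (220,314), (308,286) and (377,254)
- the yellow box at scene (272,208)

The crank is at scene (305,366), top (381,259). The other two dark objects, the knife and the bone folder, are no match for it. The press front faces world -y.

```bash
python3 - <<'E'
from h import *
np.set_printoptions(precision=4,suppress=True)
S=np.load("S.npy",allow_pickle=True).item()
s,t=S["scene"],S["top"]
a=cv2.resize(t["pixels"][215:285,185:305],(780,455),interpolation=cv2.INTER_CUBIC)
save("c3",a)
c=lambda u,v:[145+u/3,120+v/3]
B=[c(188,316),c(411,326),c(405,462),c(178,452)]
P=[onz(t,u,.04)for u in B]; print("bed",np.array(P))
print("front dir ang", [np.degrees(np.arctan2(*(P[i]-P[j])[[1,0]])) for i,j in[(0,1),(3,2),(0,3),(1,2)]])
print("boxlid",onz(t,c(450,383),.077),onz(t,c(447,423),.077))
print("crank hub top",onz(t,c(714,407),.024),"grip top",onz(t,c(696,467),.056))
m=[d for d in masks_of("top","tall_box") if abs(d["extent"][0]-259)<6]
if m:
  r=cv2.minAreaRect(np.argwhere(m[0]["mask"])[:,::-1].astype(np.float32)); b=cv2.boxPoints(r)
  print(b,np.array([onz(t,u,.077) for u in b]))
E
```

```text
bed [[0.5822 0.214  0.04  ]
 [0.5719 0.0031 0.04  ]
 [0.4444 0.0093 0.04  ]
 [0.4545 0.2223 0.04  ]]
front dir ang [np.float64(87.18911907066955), np.float64(87.27984165183845), np.float64(-3.6920821920379074), np.float64(-2.816646701172578)]
boxlid [ 0.5172 -0.0322  0.077 ] [ 0.4807 -0.0292  0.077 ]
crank hub top [ 0.4945 -0.2844  0.024 ] grip top [ 0.4391 -0.2602  0.056 ]
[[258.0122 256.8903]
 [259.3415 244.9268]
 [294.3537 248.8171]
 [293.0244 260.7805]] [[ 0.4923  0.0697  0.077 ]
 [ 0.5252  0.066   0.077 ]
 [ 0.5141 -0.0304  0.077 ]
 [ 0.4813 -0.0265  0.077 ]]
```

View pics/c3.png

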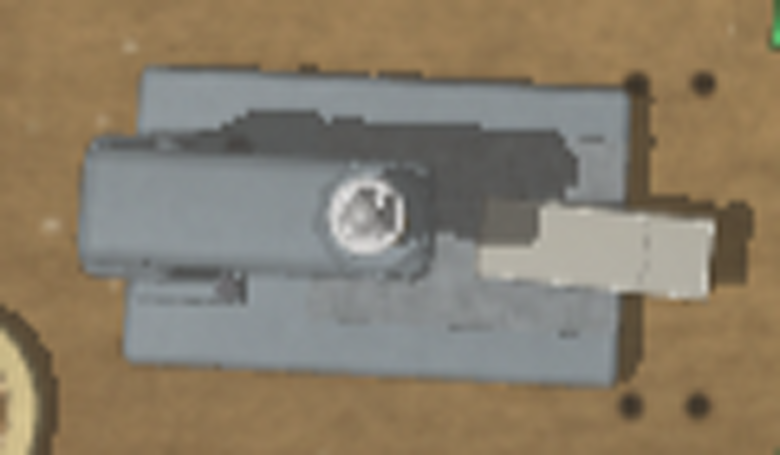

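The crop shows the grey box overhanging the bed's front (lid edge x≈712, y 220–297), about 2.5° off the press direction. The choice is confirmed. I'm moving to the front of the press.

apply_moves:
  commands:
    - [0,0,-0.14,0.016,-0.044,0.024,0]
    - [0,0,-0.28,0.032,-0.088,0.048,0]
    - [0,0,-0.42,0.048,-0.132,0.072,0]
    - [0,0,-0.56,0.064,-0.176,0.096,0]
    - [0,0,-0.7,0.08,-0.22,0.12,0]

```text
time: 3.1
tool_pos: [0.2003, 0.325, 0.3206]
ee_rot: [3.141, 0.0, 2.209]
wrist_force: [0.3, -0.3, 0.1]
width: 0.0573
finger_force: 0.0
```

apply_moves:
  commands:
    - [0,0,-0.14,0.02,-0.045,0,0]
    - [0,0,-0.28,0.04,-0.09,0,0]
    - [0,0,-0.42,0.06,-0.135,0,0]
    - [0,0,-0.56,0.08,-0.18,0,0]
    - [0,0,-0.74,0.1,-0.22,0,0]

```text
time: 3.6
tool_pos: [0.3004, 0.1047, 0.3201]
ee_rot: [3.139, -0.0, 1.497]
wrist_force: [0.4, 0.2, -0.1]
width: 0.0175
finger_force: 0.0
```

apply_moves:
  commands:
    - [0,0,0,0.016,-0.045,0,0]
    - [0.1,-0.01,0,0.032,-0.09,0,0]
    - [0.24,-0.023,0,0.048,-0.135,0,0]
    - [0.38,-0.037,0,0.064,-0.175,0,0]
    - [0.52,-0.05,0,0.08,-0.22,0,0]

```text
time: 4.1
tool_pos: [0.3738, -0.0953, 0.3218]
ee_rot: [3.12, -0.47, 1.511]
wrist_force: [1.9, 0.1, 1.1]
width: 0.0004
finger_force: 0.0
```

apply_moves:
  commands:
    - [0.13,-0.013,0,0.022,-0.012,0,0]
    - [0.26,-0.026,0,0.044,-0.024,-0.02,0]
    - [0.4,-0.039,0,0.066,-0.036,-0.04,0]
    - [0.53,-0.051,0,0.088,-0.048,-0.06,0]
    - [0.53,-0.051,0,0.11,-0.05,-0.08,0]

```text
time: 4.6
tool_pos: [0.4834, -0.1466, 0.2335]
ee_rot: [3.115, -1.008, 1.508]
wrist_force: [-1.0, 0.6, 0.0]
width: 0.0003
finger_force: 0.0
```

```bash
python3 - <<'E'
from h import *
np.set_printoptions(precision=4,suppress=True)
o=get_obs(); print(o["tool_pos"],o["joint_positions"],o["width"]); R=Ro.from_euler("xyz",o["ee_rot"]).as_matrix(); print(R)
w=snapshot("wrist"); s=snapshot("scene")
a=cv2.resize(s["pixels"][150:400,150:410],(416,400)); b=cv2.resize(w["pixels"],(380,285)); im=np.zeros((400,796,3),np.uint8); im[:,:416]=a; im[:285,416:]=b
save("d1",im)
for q in ["tall_box","press"]:
  print(q,[(d["score"],d["extent"]) for d in masks_of("wrist",q)],[(d["score"],d["pixel"]) for d in place_of("wrist",q)])
E
```

```text
[ 0.4834 -0.1466  0.2335] [-0.8596  0.3331  1.3507  0.797   2.1202 -0.5901] 0.0002696196033129699
[[ 0.0334  0.9963  0.0796]
 [ 0.5325 -0.0851  0.8422]
 [ 0.8458  0.0143 -0.5333]]
tall_box [(0.95, [359.7, 291.2, 403.5, 393.2]), (0.83, [355.5, 142.9, 404.1, 198.5]), (0.72, [140.9, 271.1, 221.8, 331.9]), (0.65, [269.0, 193.4, 300.2, 251.0]), (0.58, [520.8, 294.3, 557.4, 342.5])] [(0.98, [393.1, 187.8]), (0.79, [283.7, 203.1]), (0.78, [384.9, 388.0])]
press [(0.74, [234.7, 0.0, 335.7, 261.1])] [(0.77, [281.9, 213.5])]
```

View pics/d1.png

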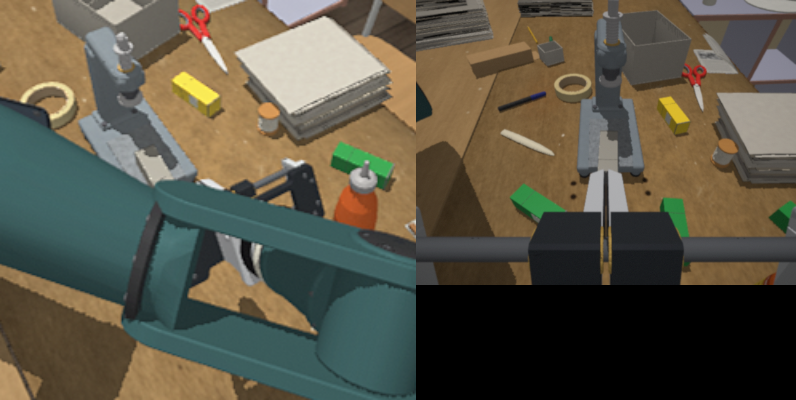

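apply_moves:
  commands:
    - [0,0,0,0.003,0.01,-0.03,0]
    - [0,0,0,0.003,0.02,-0.07,0]
    - [0,0,0,0.003,0.03,-0.11,0]
    - [0,0,0,0.003,0.04,-0.14,0]
    - [0,0,0,0.003,0.04,-0.14,0]

```text
time: 5.4
tool_pos: [0.4846, -0.1017, 0.0982]
ee_rot: [3.106, -1.002, 1.523]
wrist_force: [0.8, -0.4, 0.1]
width: 0.0003
finger_force: 0.0
```

```bash
python3 - <<'E'
from h import *
o=get_obs(); print(o["tool_pos"],o["joint_positions"],o["wrist_force"],np.max(abs(o["qvel"])));print(Ro.from_euler("xyz",o["ee_rot"]).as_matrix().round(3))
E
```

```text
[ 0.48462222 -0.10171365  0.09821236] [-0.80642523  0.40259233  1.54769409  0.73345559  1.89077973 -0.7633539 ] [ 0.81403932 -0.43945134  0.07868688] 0.09335913872757026
[[ 0.026  0.997  0.076]
 [ 0.538 -0.078  0.839]
 [ 0.842  0.019 -0.538]]
```

apply_moves:
  commands:
    - [0,0,0,0.003,0,-0.02,0]
    - [0,0,0,0.006,0,-0.04,0]
    - [0,0,0,0.009,0,-0.06,0]
    - [0,0,0,0.012,0,-0.083,0]
    - [0,0,0,0.012,0,-0.083,0]

```text
time: 5.9
tool_pos: [0.4985, -0.1044, 0.0155]
ee_rot: [3.1, -0.999, 1.526]
wrist_force: [-0.5, 1.1, 0.6]
width: 0.0003
finger_force: 0.0
```

```bash
python3 - <<'E'
from h import *
o=get_obs(); print(o["tool_pos"])
w=snapshot("wrist"); save("e1",cv2.resize(w["pixels"][180:400,150:430],(770,600)))
E
```

```text
[ 0.49854106 -0.10442577  0.015493  ]
```

View pics/e1.png

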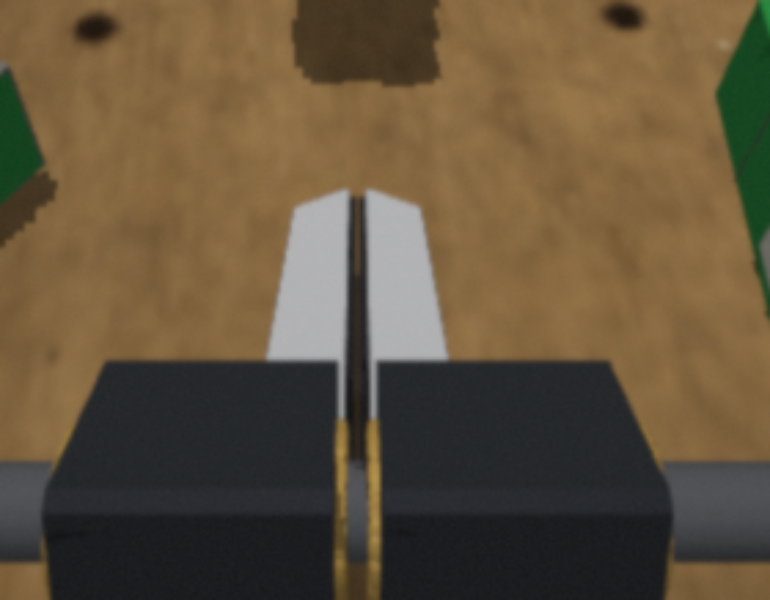

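apply_moves:
  commands:
    - [0,0,0,0,0.018,0,0]
    - [0,0,0,0,0.037,0,0]
    - [0,0,0,0,0.056,0,0]
    - [0,0,0,0,0.074,0,0]
    - [0,0,0,0,0.092,0,0]

```text
time: 6.45
tool_pos: [0.4994, -0.0118, 0.0179]
ee_rot: [3.093, -0.998, 1.532]
wrist_force: [1.2, -0.6, 0.1]
width: 0.0006
finger_force: 0.0
```

apply_moves:
  commands:
    - [0,0,0,0,0,0.003,0]
    - [0,0,0,0,0,0.007,0]
    - [0,0,0,0,0,0.011,0]
    - [0,0,0,0,0,0.016,0]
    - [0,0,0,0,0,0.0205,0]

```text
time: 6.95
tool_pos: [0.4988, -0.0127, 0.0373]
ee_rot: [3.098, -0.999, 1.527]
wrist_force: [0.3, -0.0, -1.4]
width: 0.0009
finger_force: 0.4
```

apply_moves:
  commands:
    - [0,0,0,0,0.0003,0.0066,0]
    - [0,0,0,0,0.0012,0.0132,0]
    - [0,0,0,0,0.0026,0.0197,0]
    - [0,0,0,0,0.0046,0.026,0]
    - [0,0,0,0.001,0.007,0.032,0]

```text
time: 7.45
tool_pos: [0.4995, -0.0048, 0.0695]
ee_rot: [3.098, -0.999, 1.528]
wrist_force: [0.5, 0.1, -1.4]
width: 0.0005
finger_force: 0.3
```

```bash
cat > look.py <<'E'
from h import *
import sys
n=sys.argv[1]; o=get_obs(); print(o["time"],o["tool_pos"],o["wrist_force"].round(2),o["joint_positions"].round(3))
w=snapshot("wrist");s=snapshot("scene")
save(n,np.hstack([cv2.resize(s["pixels"][150:330,160:340],(400,400),interpolation=cv2.INTER_CUBIC),cv2.resize(w["pixels"][60:340,140:420],(400,400))]))
E
python3 look.py f1
```

```text
7.45 [ 0.49947645 -0.00482686  0.06951278] [ 0.49  0.12 -1.36] [-0.666  0.351  1.687  0.8    1.734 -0.734]
```

View pics/f1.png

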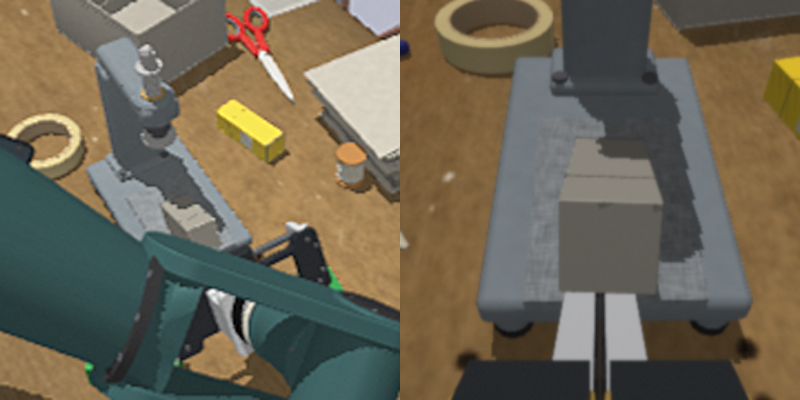

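apply_moves:
  commands:
    - [0,0,0,0,0.003,0.006,0]
    - [0,0,0,0.001,0.0066,0.0115,0]
    - [0,0,0,0.001,0.0107,0.0168,0]
    - [0,0,0,0.0015,0.015,0.0216,0]
    - [0,0,0,0.002,0.02,0.026,0]

```text
time: 8.05
tool_pos: [0.5016, 0.0154, 0.0954]
ee_rot: [3.098, -0.999, 1.528]
wrist_force: [0.1, 0.8, -0.1]
width: 0.0002
finger_force: 0.2
```

apply_moves:
  commands:
    - [0,0,0,0,0.0042,0.0033,0]
    - [0,0,0,0.001,0.0086,0.0063,0]
    - [0,0,0,0.001,0.0132,0.0089,0]
    - [0,0,0,0.0015,0.0162,0.0103,0]
    - [0,0,0,0.002,0.018,0.0112,0]

```text
time: 8.55
tool_pos: [0.5034, 0.0334, 0.1062]
ee_rot: [3.099, -0.999, 1.528]
wrist_force: [0.3, -0.7, -1.0]
width: 0.0004
finger_force: 0.1
```

```bash
python3 look.py f2
```

```text
8.55 [0.50343817 0.03337863 0.10624227] [ 0.27 -0.71 -0.99] [-0.605  0.27   1.706  0.839  1.737 -0.65 ]
```

View pics/f2.png

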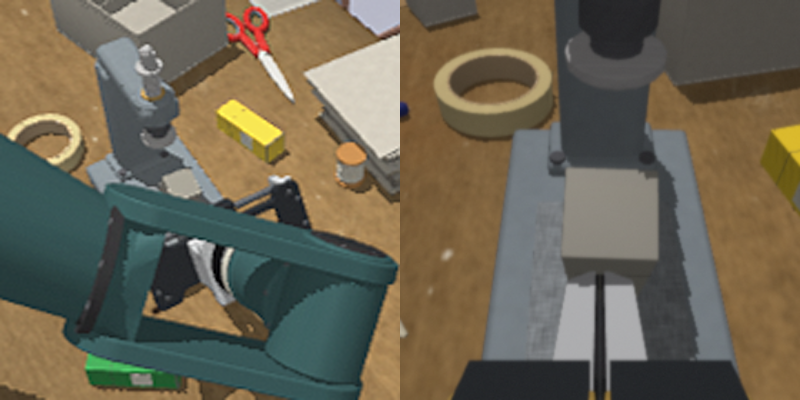

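apply_moves:
  commands:
    - [0,0,0,0,0.0025,0.001,0]
    - [0,0,0,0.0005,0.005,0.002,0]
    - [0,0,0,0.0007,0.0075,0.003,0]
    - [0,0,0,0.001,0.01,0.003,0]
    - [0,0,0,0.001,0.0125,0.003,0]

```text
time: 9.15
tool_pos: [0.5045, 0.0457, 0.1091]
ee_rot: [3.099, -0.999, 1.528]
wrist_force: [0.7, 0.3, 0.2]
width: 0.0008
finger_force: 0.0
```

apply_moves:
  commands:
    - [0,0,0,0,0.0025,0.001,0]
    - [0,0,0,0.0005,0.005,0.001,0]
    - [0,0,0,0.0007,0.0075,0.001,0]
    - [0,0,0,0.001,0.009,0.001,0]
    - [0,0,0,0.001,0.01,0.001,0]

```text
time: 9.65
tool_pos: [0.5055, 0.0557, 0.1101]
ee_rot: [3.099, -0.999, 1.528]
wrist_force: [0.3, 0.2, -0.1]
width: 0.0004
finger_force: 0.0
```

```bash
python3 - <<'E'
from h import *
np.set_printoptions(precision=4,suppress=True)
o=get_obs(); print(o["tool_pos"],o["wrist_force"])
for c in ["scene","wrist","top"]:
  s=snapshot(c)
  if c!="scene":
    save("g_"+c,s["pixels"])
  for d in masks_of(c,"tall_box")[:5]: print(c,d["score"],np.round(d["extent"]))
  print([(d["score"],d["pixel"]) for d in place_of(c,"presser_face")])
E
python3 -c "
import cv2,numpy as np
a=cv2.imread('pics/g_wrist.png');b=cv2.imread('pics/g_top.png')
cv2.imwrite('pics/g.png',np.hstack([cv2.resize(a[0:340,140:420],(400,486)),cv2.resize(b[205:305,195:295],(400,486))]))"
```

```text
[0.5055 0.0557 0.1101] [ 0.2788  0.1657 -0.1357]
scene 0.79 [257. 196. 288. 221.]
scene 0.78 [199. 305. 243. 327.]
scene 0.68 [358. 241. 398. 271.]
scene 0.66 [227. 215. 244. 233.]
scene 0.61 [317. 290. 326. 302.]
[(0.46, [230.4, 208.1])]
wrist 0.75 [393. 164. 488. 255.]
[(0.57, [288.1, 130.2])]
top 0.88 [287. 283. 317. 313.]
top 0.78 [313. 133. 347. 157.]
top 0.64 [204. 183. 244. 198.]
top 0.62 [308. 209. 342. 228.]
[]
```

View pics/g.png

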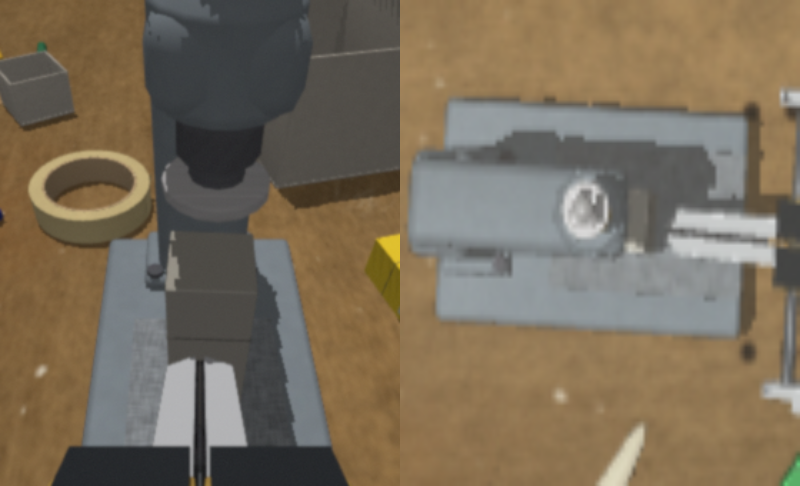

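Picture g shows the box standing upright; in the wrist view its top front corners are near (257,204) and (320,204), and the presser face is near (288,130).

```bash
python3 - <<'E'
from h import *
np.set_printoptions(precision=4,suppress=True)
w=snapshot("wrist");t=snapshot("top");s=snapshot("scene")
F=lambda x,y:[140+.7*x,.7*y]
for n,p,z in [("fl",F(167,292),.143),("fr",F(257,292),.143),("bl",F(170,233),.143),("br",F(250,233),.143),("presL",F(163,183),.165),("presR",F(270,183),.165),("face",[288.1,130.2],.162)]:
  print(n,onz(w,p,z))
print("top face front edge", [onz(t,[195+x/4,205+y*100/486],.143) for x,y in [(652,190),(650,250),(630,190)]])
print("axis proj wrist",proj(w,[[.514,.1025,.162],[.514,.1025,.143],[.514,.1025,.275]]), "top",proj(t,[[.514,.1025,.3]]),"scene",proj(s,[[.514,.1025,.275],[.514,.1025,.162]]))
print("screw top pixel top", [195+586/4,205+208*100/486], onz(t,[195+586/4,205+208*100/486],.298))
# edges in wrist: gradient along rows
g=cv2.GaussianBlur(cv2.cvtColor(w["pixels"],cv2.COLOR_RGB2GRAY),(3,3),0).astype(int)
for r in (215,225,232): print(r,g[r,245:335:1].tolist())
E
```

```text
fl [0.495  0.0736 0.143 ]
fr [0.5279 0.0716 0.143 ]
bl [0.4975 0.1065 0.143 ]
br [0.5303 0.1047 0.143 ]
presL [0.4954 0.1096 0.165 ]
presR [0.5362 0.1077 0.165 ]
face [0.5142 0.1111 0.162 ]
top face front edge [array([ 0.5245, -0.1963,  0.143 ]), array([ 0.4922, -0.1943,  0.143 ]), array([ 0.5246, -0.1818,  0.143 ])]
axis proj wrist [[ 289.2727  139.5684]
 [ 287.8198  166.5776]
 [ 306.295  -177.0122]] top [[240.3944 247.2942]] scene [[226.9786 178.0371]
 [231.9571 211.3297]]
screw top pixel top [341.5, 247.79835390946502] [ 0.5119 -0.1345  0.298 ]
215 [127, 127, 127, 127, 127, 127, 127, 125, 121, 107, 88, 76, 73, 73, 73, 74, 74, 74, 74, 74, 75, 74, 74, 75, 75, 74, 74, 74, 74, 74, 74, 74, 74, 74, 74, 74, 74, 74, 74, 74, 74, 74, 74, 74, 74, 74, 74, 75, 75, 75, 75, 75, 75, 75, 75, 76, 76, 76, 76, 76, 76, 75, 76, 76, 76, 76, 76, 76, 76, 76, 76, 76, 77, 76, 74, 70, 67, 66, 66, 66, 66, 67, 67, 67, 66, 66, 66, 68, 77, 96]
225 [132, 134, 133, 131, 128, 125, 122, 121, 118, 108, 92, 79, 74, 73, 73, 73, 74, 73, 73, 74, 74, 73, 73, 74, 74, 74, 74, 73, 73, 74, 74, 74, 74, 73, 73, 74, 74, 74, 74, 73, 73, 73, 73, 73, 73, 74, 74, 74, 73, 73, 73, 73, 73, 74, 74, 74, 73, 74, 74, 74, 74, 73, 73, 74, 74, 74, 74, 74, 74, 73, 73, 74, 73, 72, 71, 70, 69, 68, 68, 69, 69, 68, 67, 65, 65, 66, 66, 68, 73, 87]
232 [127, 126, 128, 130, 131, 131, 132, 134, 133, 124, 106, 87, 76, 74, 74, 73, 73, 73, 73, 73, 73, 73, 73, 73, 74, 74, 74, 74, 73, 74, 74, 73, 73, 74, 73, 74, 74, 74, 73, 74, 74, 74, 74, 74, 73, 73, 73, 73, 73, 73, 73, 74, 74, 74, 73, 73, 73, 74, 74, 73, 73, 74, 74, 74, 73, 73, 73, 73, 73, 73, 73, 71, 69, 69, 68, 67, 66, 66, 66, 67, 68, 68, 67, 68, 68, 68, 67, 67, 72, 90]
```

apply_moves:
  commands:
    - [0,0,0.01,0.001,-0.01,0,0]
    - [0,0,0.02,0.002,-0.0107,-0.018,0]
    - [0,0,0.03,0.003,-0.0107,-0.036,0]
    - [0,0,0.042,0.0045,-0.0107,-0.054,0]
    - [0,0,0.042,0.0045,-0.0107,-0.054,0]

```text
time: 10.75
tool_pos: [0.5092, 0.0447, 0.0541]
ee_rot: [3.106, -1.001, 1.563]
wrist_force: [-0.4, -0.9, 0.3]
width: 0.0008
finger_force: 0.0
```

apply_moves:
  commands:
    - [0,0,0,0.0004,0.008,0,0]
    - [0,0,0,0.0008,0.016,0,0]
    - [0,0,0,0.001,0.021,0,0]
    - [0,0,0,0.0012,0.025,0,0]
    - [0,0,0,0.0014,0.028,0,0]

```text
time: 11.25
tool_pos: [0.5117, 0.073, 0.0567]
ee_rot: [3.096, -0.998, 1.572]
wrist_force: [0.2, -1.7, 1.8]
width: 0.0005
finger_force: 1.0
```

```bash
python3 - <<'E'
from h import *
np.set_printoptions(precision=4,suppress=True)
w=snapshot("wrist");t=snapshot("top");s=snapshot("scene")
np.save("S2.npy",{"w":w,"t":t,"s":s},allow_pickle=True)
o=get_obs();print(o["tool_pos"],o["wrist_force"])
g=t["pixels"][235:260,228:255]; b=g.min(2)>165
print("screw bright centroid", np.argwhere(b).mean(0)[::-1]+[228,235], b.sum(), [onz(t,np.argwhere(b).mean(0)[::-1]+[228,235],z) for z in (.298,)])
print(place_of("wrist","presser_face"),[d["extent"] for d in masks_of("wrist","presser_face")])
print("box",[d["extent"] for d in masks_of("wrist","tall_box")],[d["pixel"] for d in place_of("wrist","tall_box")])
save("h1",cv2.resize(w["pixels"][40:300,160:400],(554,600),interpolation=cv2.INTER_CUBIC))
E
```

```text
[0.5114 0.073  0.0564] [ 0.3462 -0.3562  0.2756]
screw bright centroid [240.6234 248.4416] 77 [array([0.5114, 0.1021, 0.298 ])]
[{'pixel': [290.4, 46.7], 'score': 0.56}] [[239.5, 3.9, 344.1, 69.8]]
box [[238.9, 86.0, 327.2, 268.7], [415.3, 134.2, 534.9, 247.6]] [[281.9, 249.4], [506.7, 231.6]]
```

View pics/h1.png

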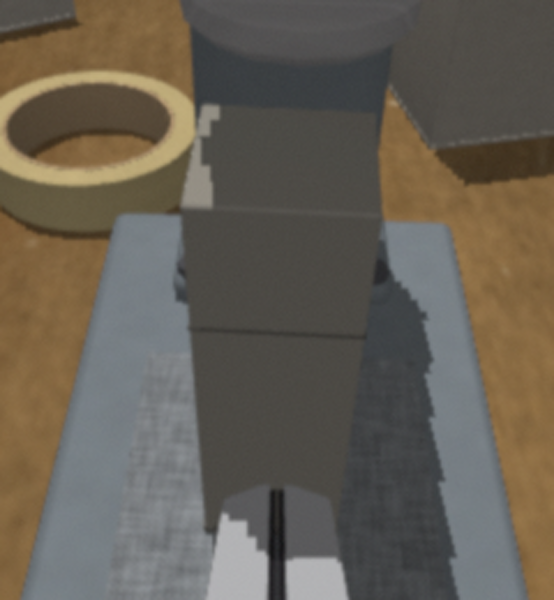

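```bash
python3 - <<'E'
from h import *
np.set_printoptions(precision=4,suppress=True)
S=np.load("S2.npy",allow_pickle=True).item();w,t,s=S["w"],S["t"],S["s"]
F=lambda x,y:[160+x/2.308,40+y/2.308]
c=np.array([onz(w,F(*p),.143) for p in [(183,211),(380,216),(378,110),(200,104)]]);print(c,"ctr",c.mean(0))
for z in (.162,.166): print("disk front",z,onz(w,[291.8,68.5],z),"left",onz(w,[239.5,40],z),"right",onz(w,[344.1,40],z),"face",onz(w,[290.4,46.7],z))
from scipy.optimize import least_squares
# box front top edge vs known: check bed back corners
print("bed back corners",onz(w,F(117,214),.04),onz(w,F(443,224),.04))
print("tip", proj(w,[get_obs()["tool_pos"]]))
E
```

```text
[[0.4951 0.0791 0.143 ]
 [0.5278 0.0777 0.143 ]
 [0.5317 0.1123 0.143 ]
 [0.497  0.1143 0.143 ]] ctr [0.5129 0.0959 0.143 ]
disk front 0.162 [0.515 0.091 0.162] left [0.4949 0.1155 0.162 ] right [0.5384 0.1165 0.162 ] face [0.5155 0.1096 0.162 ]
disk front 0.166 [0.5142 0.0828 0.166 ] left [0.4956 0.1056 0.166 ] right [0.5361 0.1066 0.166 ] face [0.5148 0.1001 0.166 ]
bed back corners [0.4581 0.2235 0.04  ] [0.5819 0.2168 0.04  ]
tip [[277.505  268.4495]]
```

apply_moves:
  commands:
    - [0,0,0,0.0004,0.0014,0,0]
    - [0,0,0,0.0009,0.0028,0,0]
    - [0,0,0,0.0014,0.0042,0,0]
    - [0,0,0,0.0019,0.0055,0,0]
    - [0,0,0,0.0023,0.0066,0,0]

```text
time: 12.1
tool_pos: [0.5137, 0.0795, 0.0561]
ee_rot: [3.099, -0.999, 1.57]
wrist_force: [-0.4, -1.6, -0.9]
width: 0.0005
finger_force: 0.6
```

apply_moves:
  commands:
    - [0,0,0,0,0,0,0]
    - [0,0,0,0,-0.01,0,0]
    - [0,0,0,0,-0.03,0,0]
    - [0,0,0,0,-0.05,0,0]
    - [0,0,0,0,-0.07,0.01,0]

```text
time: 12.6
tool_pos: [0.5128, 0.0087, 0.0652]
ee_rot: [3.104, -1.001, 1.565]
wrist_force: [0.3, -0.8, 0.3]
width: 0.0004
finger_force: 0.0
```

```bash
python3 - <<'E'
from h import *
np.set_printoptions(precision=4,suppress=True)
o=get_obs();print(o["tool_pos"],o["wrist_force"])
w=snapshot("wrist")
np.save("S3.npy",{"w":w},allow_pickle=True)
for q in ["tall_box","presser_face"]:
  for d in masks_of("wrist",q)[:2]:
    m=d["mask"]; print(q,d["score"],d["extent"])
    for r in range(int(d["extent"][1]),int(d["extent"][3])+1,4):
      c=np.flatnonzero(m[r]); print((r,c.min(),c.max()) if len(c) else r,end=" ")
    print()
  print([(d["score"],d["pixel"]) for d in place_of("wrist",q)[:2]])
print("proj axis", proj(w,[[.514,.102,.043],[.514,.102,.143],[.514,.102,.164]]))
g=cv2.cvtColor(w["pixels"],cv2.COLOR_RGB2GRAY)
l=cv2.createLineSegmentDetector().detect(g[60:300,200:380])[0][:,0]+[200,60,200,60]
for x in l:
  if np.hypot(*(x[2:]-x[:2]))>18: print(x.round(1))
E
```

```text
[0.5128 0.0087 0.0652] [ 0.2848 -0.759   0.2633]
tall_box 0.98 [250.3, 40.5, 312.5, 196.0]
(40, np.int64(250), np.int64(283)) (44, np.int64(248), np.int64(304)) (48, np.int64(248), np.int64(304)) (52, np.int64(247), np.int64(305)) (56, np.int64(247), np.int64(305)) (60, np.int64(247), np.int64(306)) (64, np.int64(247), np.int64(307)) (68, np.int64(246), np.int64(307)) (72, np.int64(247), np.int64(308)) (76, np.int64(247), np.int64(307)) (80, np.int64(248), np.int64(307)) (84, np.int64(248), np.int64(307)) (88, np.int64(248), np.int64(306)) (92, np.int64(248), np.int64(306)) (96, np.int64(249), np.int64(305)) (100, np.int64(249), np.int64(304)) (104, np.int64(249), np.int64(304)) (108, np.int64(249), np.int64(304)) (112, np.int64(250), np.int64(303)) (116, np.int64(250), np.int64(303)) (120, np.int64(250), np.int64(303)) (124, np.int64(250), np.int64(302)) (128, np.int64(250), np.int64(302)) (132, np.int64(251), np.int64(302)) (136, np.int64(251), np.int64(302)) (140, np.int64(251), np.int64(302)) (144, np.int64(251), np.int64(301)) (148, np.int64(251), np.int64(301)) (152, np.int64(2
[... 167 characters left out ...]
2, np.int64(253), np.int64(299)) (176, np.int64(253), np.int64(299)) (180, np.int64(252), np.int64(298)) (184, np.int64(253), np.int64(298)) (188, np.int64(253), np.int64(298)) (192, np.int64(254), np.int64(298)) (196, np.int64(257), np.int64(297)) 
tall_box 0.79 [26.5, 388.8, 88.1, 420.0]
(388, np.int64(25), np.int64(59)) (392, np.int64(26), np.int64(62)) (396, np.int64(27), np.int64(66)) (400, np.int64(28), np.int64(70)) (404, np.int64(30), np.int64(73)) (408, np.int64(31), np.int64(77)) (412, np.int64(32), np.int64(82)) (416, np.int64(33), np.int64(86)) Traceback (most recent call last):
  File "<stdin>", line 10, in <module>
IndexError: index 420 is out of bounds for axis 0 with size 420
```

```bash
python3 - <<'E'
from h import *
np.set_printoptions(precision=4,suppress=True)
w=np.load("S3.npy",allow_pickle=True).item()["w"]
print([(d["score"],d["pixel"]) for q in ["tall_box","presser_face"] for d in place_of("wrist",q)[:1]],[d["extent"] for d in masks_of("wrist","presser_face")])
g=cv2.cvtColor(w["pixels"],cv2.COLOR_RGB2GRAY)
l=cv2.createLineSegmentDetector().detect(g[0:300,200:380].copy())[0][:,0]+[200,0,200,0]
for x in l:
  if np.hypot(*(x[2:]-x[:2]))>18: print(x.round(1),end="")
print()
from scipy.optimize import least_squares
q=np.array([-17,17])*1e-3
def pts(p):
  y=p[2];f=np.array([np.cos(y),np.sin(y)]);r=np.array([np.sin(y),-np.cos(y)])
  c=np.array(p[:2]); a=lambda u,v,z:[*(c+f*u+r*v),z]
  return proj(w,[a(-.017,-.017,.143),a(-.017,.017,.143),a(-.017,-.017,.043),a(-.017,.017,.043)])
ob=np.array([[246.5,70],[308.5,71],[254,196],[298,197]])
r=least_squares(lambda p:(pts(p)-ob).ravel(),[.514,.1,1.5]);print(r.x,np.degrees(r.x[2]),r.fun)
E
```

```text
[(0.95, [275.1, 179.8]), (0.81, [279.7, 9.7])] [[241.7, 0.0, 319.9, 28.7], [553.7, 252.2, 555.8, 279.1]]
[282.8 250.6 283.4 298.2][275.4 298.2 276.  250.6][256.4 256.8 248.4 298.4][309.9 298.5 302.3 254.7][303.7 254.4 283.8 248.8][200.6  57.3 233.2  62.7][226.8  91.7 247.3  77.4][200.4  95.2 225.9  91.2][236.4  77.3 215.   88.2][228.3  55.9 200.6  53.6][200.6 283.9 248.1 285.6][332.2 189.  337.3 209.6][313.5  50.7 308.9 101.9][252.1 195.6 249.4 133.2][335.3 212.9 340.7 235.9][329.9 169.2 334.6 187.2][316.9 287.1 339.4 287.6][378.2  93.7 349.2  96.6][216.2 104.2 208.  138.4][225.6  80.1 200.6  79.2][244.4  58.1 242.7   9.4][336.4  83.9 315.2  52.2][240.7 102.7 219.3 101.8][340.6  83.8 378.2  79.7][351.8 293.3 371.9 292.1][371.  284.5 338.7 106.8][318.1   6.9 315.3  33.1]
[0.5145 0.101  1.5311] 87.72359127576487 [-0.4496 -2.4756  1.0852 -2.1469 -1.0292  2.1358  0.2177  1.8458]
```

apply_moves:
  commands:
    - [0,0,0,0,-0.03,0.03,0]
    - [0,0,0,0,-0.05,0.075,0]
    - [0,0,0,0,-0.05,0.12,0]
    - [0,0,0,0,-0.05,0.165,0]
    - [0,0,0,0,-0.05,0.21,0]

```text
time: 13.35
tool_pos: [0.5131, -0.0394, 0.2773]
ee_rot: [3.101, -1.0, 1.569]
wrist_force: [0.2, -0.2, 0.0]
width: 0.0002
finger_force: 0.0
```

apply_moves:
  commands:
    - [-0.1,0,0,0,0.02,0.03,0]
    - [-0.2,0,0,0,0.05,0.06,0]
    - [-0.3,0,0,0,0.09,0.065,0]
    - [-0.43,0,0,0,0.115,0.065,0]
    - [-0.43,0,0,0,0.115,0.065,0]

```text
time: 13.85
tool_pos: [0.5122, 0.0811, 0.3459]
ee_rot: [3.087, -0.567, 1.588]
wrist_force: [-0.7, -0.7, -0.0]
width: 0.0004
finger_force: 0.0
```

```bash
python3 - <<'E'
from h import *
np.set_printoptions(precision=4,suppress=True)
o=get_obs();print(o["tool_pos"],o["ee_rot"],o["wrist_force"],abs(o["qvel"]).max())
w=snapshot("wrist");np.save("S4.npy",w,allow_pickle=True)
print("cam",-cam(w)[4].T@cam(w)[5],cam(w)[4][2])
p=proj(w,[[.514,.102,.3],[.514,.102,.275]]);print(p)
for q in ["screw_seat","presser_face","tall_box"]: print(q,[(d["score"],d["pixel"],) for d in place_of("wrist",q)[:2]],[d["extent"] for d in masks_of("wrist",q)[:2]])
u,v=p.mean(0).astype(int); u0=max(u-45,0);v0=max(v-45,0);print("crop",u0,v0)
save("k1",cv2.resize(w["pixels"][v0:v0+90,u0:u0+90],(600,600),interpolation=cv2.INTER_CUBIC))
E
```

```text
[0.5122 0.0811 0.3459] [ 3.0868 -0.5669  1.588 ] [-0.6622 -0.7474 -0.0313] 0.10615902647503188
cam [0.5036 0.0539 0.5405] [ 0.0479  0.2839 -0.9577]
[[277.6211 246.8174]
 [276.2985 253.1808]]
screw_seat [(0.6, [274.3, 250.0])] [[256.8, 232.6, 295.1, 255.6], [189.3, 122.1, 248.8, 186.6]]
presser_face [] []
tall_box [(0.93, [384.4, 266.0])] [[131.6, 385.8, 171.5, 419.8], [353.6, 201.9, 401.2, 269.7]]
crop 231 204
```

apply_moves:
  commands:
    - [0,0,0,0,-0.015,0,0]
    - [0,0,0,0,-0.03,0,0]
    - [0,0,0,0,-0.03,-0.01,0]
    - [0,0,0,0,-0.03,-0.01,0]
    - [0,0,0,0,-0.03,-0.01,0]

```text
time: 14.7
tool_pos: [0.5136, 0.0442, 0.3305]
ee_rot: [3.1, -0.57, 1.569]
wrist_force: [-0.2, 0.2, 0.1]
width: 0.0002
finger_force: 0.0
```

```bash
python3 - <<'E'
from h import *
np.set_printoptions(precision=4,suppress=True)
o=get_obs();print(o["tool_pos"],o["ee_rot"],abs(o["qvel"]).max())
w=snapshot("wrist");np.save("S4.npy",w,allow_pickle=True)
print("cam",-cam(w)[4].T@cam(w)[5],cam(w)[4][2])
p=proj(w,[[.514,.102,.3],[.514,.102,.275],o["tool_pos"]]);print(p)
for q in ["screw_seat"]: print(q,[(d["score"],d["pixel"],) for d in place_of("wrist",q)[:2]],[d["extent"] for d in masks_of("wrist",q)[:2]])
u,v=p[:2].mean(0).astype(int); u0=max(u-30,0);v0=max(v-30,0);print("crop",u0,v0)
c=w["pixels"][v0:v0+60,u0:u0+60]
save("k1",cv2.resize(c,(600,600),interpolation=cv2.INTER_CUBIC))
g=cv2.resize(cv2.cvtColor(c,cv2.COLOR_RGB2GRAY),(240,240),interpolation=cv2.INTER_CUBIC)
l=cv2.createLineSegmentDetector().detect(g)[0][:,0]
for x in l:
  L=np.hypot(*(x[2:]-x[:2]))
  if L>24: print((x/4).round(1),round(L/4,1),round(np.degrees(np.arctan2(x[3]-x[1],x[2]-x[0]))%180,1))
E
```

```text
[0.5136 0.0442 0.3305] [ 3.0996 -0.5701  1.5687] 0.013775246556106374
cam [0.5066 0.0165 0.5251] [ 0.041   0.2864 -0.9572]
[[275.529  190.2641]
 [274.731  201.9514]
 [278.3209 267.3983]]
screw_seat [(0.67, [275.8, 200.7])] [[255.4, 183.9, 295.0, 227.9]]
crop 245 166
[43.8 30.8 43.6 37.3] 6.6 91.1
[23.9 48.6 24.2 42. ] 6.6 92.8
[23.9 50.5 32.4 51.4] 8.6 5.7
[21.7 32.5 27.9 34.3] 6.5 15.8
[41.6 37.6 41.7 46.4] 8.8 89.1
[21.4 41.1 21.2 32. ] 9.1 88.4
[16.  44.  23.9 50.8] 10.4 40.6
[32.  51.4 41.  49.1] 9.2 165.9
[40.5 46.9 24.8 48.3] 15.8 175.2
[33.3 34.1 40.8 33.8] 7.5 178.2
[41.9 48.9 45.2 43.8] 6.1 122.4
[40.6 27.8 35.7 32.6] 6.9 135.4
[12.3 35.7 16.1 44.2] 9.4 66.0
[27.  32.1 21.7 27.7] 6.9 40.0
[12.9 28.9 12.8 35.8] 6.9 91.0
[19.3 55.8 18.8 48.3] 7.5 86.3
[47.  41.1 49.4 34.1] 7.4 108.5
[41.6 21.7 40.9 28.3] 6.6 95.6
[49.3 34.1 46.9 25.3] 9.1 74.7
[21.4 27.1 22.  20.7] 6.4 95.2
[18.3 20.5 12.8 29.2] 10.3 122.1
[54.9 32.6 58.5 39.9] 8.1 63.3
[55.4 13.  54.9 33. ] 20.0 91.3
[46.7 25.7 42.6 20.8] 6.4 50.5
```

View pics/k1.png

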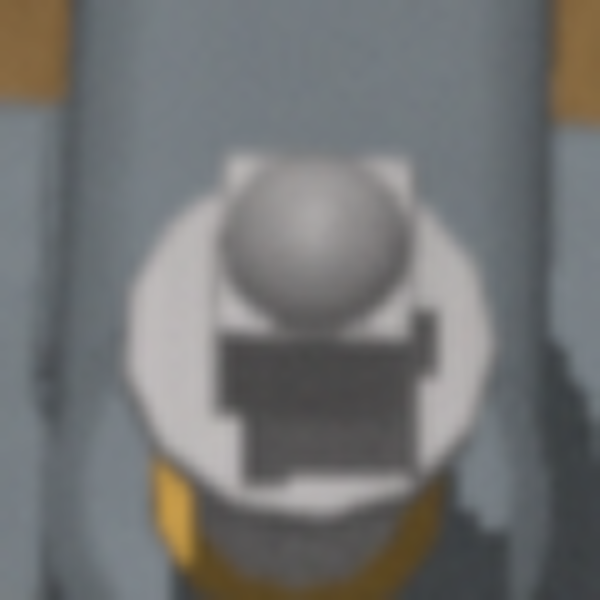

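The square end shows clearly: its top corners are at crop (230,155), (410,155), (410,333) and (218,333), so it is nearly square to the image.

```bash
python3 - <<'E'
from h import *
np.set_printoptions(precision=4,suppress=True)
w=np.load("S4.npy",allow_pickle=True).item()
C=np.array([(22.9,15.5),(41.1,15.7),(41.2,33.4),(21.8,33.3)])+[245,166]-0.45
for z in (.290,.295,.300):
  P=np.array([onz(w,c,z) for c in C]); c=P.mean(0)
  e=[P[1]-P[0],P[2]-P[3],P[3]-P[0],P[2]-P[1]]
  print(z,c,[np.linalg.norm(x)*1e3 for x in e],[np.degrees(np.arctan2(x[1],x[0])) for x in e])
for z in (.272,.276): print("collar",z,onz(w,[245+12.5,199],z),onz(w,[245+49,199],z),"front",onz(w,[245+31,166+51.5],z))
t=snapshot("top");s=snapshot("scene")
for c,im in(("top",t),("scene",s)):
  for d in place_of(c,"crank")[:2]: print(c,d["score"],onz(im,d["pixel"],0))
  for d in masks_of(c,"crank")[:1]:
    r=cv2.minAreaRect(np.argwhere(d["mask"])[:,::-1].astype(np.float32)); print(c,d["score"],[onz(im,u,.02) for u in cv2.boxPoints(r)])
E
```

```text
0.29 [0.5149 0.106  0.29  ] [np.float64(13.290227314151158), np.float64(13.944320822162958), np.float64(13.773266938656562), np.float64(13.696057781764493)] [np.float64(-1.2973084909207235), np.float64(-1.0506342521390568), np.float64(-94.16257102019308), np.float64(-91.4417433408711)]
0.295 [0.5147 0.1041 0.295 ] [np.float64(13.007582612957362), np.float64(13.647765443615475), np.float64(13.480349381543531), np.float64(13.404782240138744)] [np.float64(-1.297308490920781), np.float64(-1.050634252139139), np.float64(-94.16257102019298), np.float64(-91.44174334087084)]
0.3 [0.5145 0.1022 0.3   ] [np.float64(12.724937911763677), np.float64(13.351210065068102), np.float64(13.187431824430526), np.float64(13.113506698512994)] [np.float64(-1.297308490920767), np.float64(-1.0506342521390968), np.float64(-94.16257102019335), np.float64(-91.44174334087107)]
collar 0.272 [0.5008 0.1056 0.272 ] [0.5291 0.1052 0.272 ] front [0.5148 0.0905 0.272 ]
collar 0.276 [0.5009 0.1042 0.276 ] [0.5287 0.1038 0.276 ] front [0.5147 0.0893 0.276 ]
scene 0.71 [ 0.493  -0.2813  0.    ]
scene 0.65 [array([ 0.437 , -0.2389,  0.02  ]), array([ 0.5183, -0.2779,  0.02  ]), array([ 0.4966, -0.3161,  0.02  ]), array([ 0.4182, -0.2781,  0.02  ])]
```

apply_moves:
  commands:
    - [-0.14,0.01,0,0,-0.045,0.01,30]
    - [-0.28,0.02,0,0,-0.09,0.02,60]
    - [-0.42,0.03,0,0,-0.13,0.02,80]
    - [-0.57,0.042,0,0,-0.17,0.02,80]
    - [-0.57,0.042,0,0,-0.17,0.02,80]

```text
time: 15.65
tool_pos: [0.5142, -0.1255, 0.352]
ee_rot: [3.136, 0.002, 1.559]
wrist_force: [-0.3, 0.1, 0.7]
width: 0.0366
finger_force: 0.0
```

apply_moves:
  commands:
    - [0,0,0.14,-0.005,-0.03,-0.02,80]
    - [0,0,0.28,-0.01,-0.06,-0.04,80]
    - [0,0,0.42,-0.015,-0.09,-0.06,80]
    - [0,0,0.56,-0.02,-0.12,-0.08,80]
    - [0,0,0.7,-0.02,-0.155,-0.1,80]

```text
time: 16.15
tool_pos: [0.4934, -0.2798, 0.2502]
ee_rot: [3.133, -0.002, 2.265]
wrist_force: [-0.1, 0.6, 0.1]
width: 0.0745
finger_force: 0.0
```

apply_moves:
  commands:
    - [0,0,0.14,0,0,-0.02,80]
    - [0,0,0.28,0,0,-0.04,80]
    - [0,0,0.45,0,0,-0.06,80]
    - [0,0,0.45,0,0,-0.07,80]
    - [0,0,0.45,0,0,-0.07,80]

```text
time: 16.65
tool_pos: [0.4929, -0.2792, 0.1788]
ee_rot: [3.134, -0.004, 2.706]
wrist_force: [-0.0, 1.1, 1.0]
width: 0.0753
finger_force: 0.0
```

```bash
python3 - <<'E'
from h import *
np.set_printoptions(precision=4,suppress=True)
o=get_obs();print(o["tool_pos"],o["ee_rot"],o["joint_positions"].round(2),abs(o["qvel"]).max())
w=snapshot("wrist");np.save("S5.npy",w,allow_pickle=True)
print("cam",-cam(w)[4].T@cam(w)[5],cam(w)[4][2],"tcp",proj(w,[o["tool_pos"]]))
for d in place_of("wrist","crank")[:2]: print(d["score"],d["pixel"],onz(w,d["pixel"],0))
M=masks_of("wrist","crank")
for d in M[:2]: print(d["score"],d["extent"],d["mask"].sum())
if M:
  m=M[0]["mask"].astype(np.uint8); u0,v0,u1,v1=np.array(M[0]["extent"]).astype(int)
  for r in range(v0,v1+1,3): print(''.join('#' if x else '.' for x in m[r,u0-1:u1+2:2]))
  cs,h=cv2.findContours(m,cv2.RETR_CCOMP,cv2.CHAIN_APPROX_NONE)
  for c,hh in zip(cs,h[0]): print(len(c),hh,cv2.minAreaRect(c))
  g=cv2.cvtColor(w["pixels"],cv2.COLOR_RGB2GRAY)[max(0,v0-5):v1+5,max(0,u0-5):u1+5].copy()
  for x in cv2.createLineSegmentDetector().detect(g)[0][:,0]+[u0-5,v0-5]*2:
    L=np.hypot(*(x[2:]-x[:2]))
    if L>18: print(x.round(1),round(L,1))
E
```

```text
[ 0.4929 -0.2792  0.1788] [ 3.1343 -0.0035  2.7056] [-0.62  0.13  1.37  0.01  1.64 -1.75] 0.05177175901870143
cam [ 0.4205 -0.2456  0.3587] [ 0.2503 -0.1083 -0.9621] tcp [[277.1697 264.7029]]
0.58 [274.4, 196.2] [ 0.4924 -0.2819  0.    ]
0.81 [257.0, 128.3, 292.5, 222.1] 2127
...................
.....######........
....########.......
...##########......
..############.....
..############.....
..###########......
...##########......
...##########......
....#########......
....#########......
....#########......
....#########......
....#########......
....##########.....
....##########.....
....##########.....
....##########.....
...##############..
#################..
#################..
#################..
#######....######..
#####........####..
#####........#####.
#####........#####.
##################.
.#################.
.#################.
.#################.
.#################.
...................
226 [-1 -1  1 -1] ((273.5, 175.0), (90.0, 35.0), 90.0)
49 [-1 -1 -1  0] ((273.0, 199.5), (18.0, 13.0), 0.0)
[255.2 128.2 278.7 131.2] 23.7
[289.2 181.1 290.2 217.4] 36.3
[281.4 154.8 282.  178.6] 23.8
```

```bash
python3 - <<'E'
from h import *
np.set_printoptions(precision=4,suppress=True)
w=np.load("S5.npy",allow_pickle=True).item()
z=.024
for n,p,q in [("right edge",[289.7,181.1],[290.7,217.4]),("arm edge",[281.9,154.8],[282.5,178.6])]:
  a,b=onz(w,p,z),onz(w,q,z); d=a-b; print(n,a,b,np.degrees(np.arctan2(d[1],d[0])))
a=onz(w,[274,221.5],z);L=onz(w,[257,205],z);R=onz(w,[290.6,205],z);print("bottom",a,"L",L,"R",R,np.linalg.norm(L-R),(L+R)/2,"hole",onz(w,[273.2,199.7],z))
g=cv2.cvtColor(w["pixels"],cv2.COLOR_RGB2GRAY)
for r in (190,204,214): print(r,g[r,250:298].tolist())
for c in (262,286): print(c,g[172:228,c].tolist())
# fingers: bright light-grey columns
for r in (300,): print(g[r,150:420:3].tolist())
E
```

```text
right edge [ 0.4803 -0.2595  0.024 ] [ 0.5143 -0.2739  0.024 ] 157.00960863704717
arm edge [ 0.454  -0.2557  0.024 ] [ 0.4751 -0.2648  0.024 ] 156.5555903171882
bottom [ 0.5111 -0.291   0.024 ] L [ 0.4884 -0.299   0.024 ] R [ 0.5026 -0.2687  0.024 ] 0.03343411610593964 [ 0.4955 -0.2838  0.024 ] hole [ 0.4903 -0.282   0.024 ]
190 [68, 68, 68, 69, 66, 61, 54, 51, 51, 50, 49, 52, 62, 81, 87, 93, 94, 94, 94, 95, 94, 93, 93, 94, 93, 93, 93, 92, 94, 94, 93, 95, 93, 94, 94, 94, 93, 93, 95, 101, 117, 124, 125, 124, 122, 122, 123, 124]
204 [65, 64, 63, 62, 62, 59, 54, 48, 48, 51, 58, 80, 90, 90, 78, 76, 99, 118, 123, 125, 122, 118, 117, 116, 115, 116, 108, 84, 68, 61, 61, 63, 74, 87, 91, 92, 92, 92, 91, 97, 108, 118, 121, 123, 124, 127, 126, 126]
214 [67, 66, 68, 67, 68, 66, 64, 55, 60, 82, 89, 92, 92, 95, 94, 94, 94, 93, 93, 93, 94, 95, 93, 95, 95, 94, 95, 94, 94, 95, 96, 94, 96, 93, 94, 95, 94, 94, 95, 96, 106, 120, 124, 123, 120, 120, 121, 121]
262 [56, 56, 55, 58, 62, 60, 61, 63, 62, 60, 54, 46, 43, 43, 45, 49, 51, 54, 62, 59, 53, 52, 57, 62, 71, 81, 79, 68, 64, 71, 84, 87, 90, 89, 91, 95, 94, 95, 92, 93, 93, 94, 92, 93, 94, 95, 95, 98, 95, 80, 65, 62, 62, 60, 62, 62]
286 [129, 126, 118, 117, 117, 119, 120, 122, 119, 105, 71, 53, 51, 59, 76, 89, 94, 94, 93, 95, 94, 94, 95, 95, 95, 94, 93, 93, 92, 93, 94, 92, 92, 93, 97, 94, 95, 92, 91, 93, 92, 93, 94, 94, 94, 94, 97, 105, 116, 119, 115, 97, 75, 67, 65, 65]
[62, 65, 82, 99, 98, 97, 98, 98, 98, 98, 98, 91, 24, 22, 23, 19, 17, 19, 34, 59, 61, 63, 61, 61, 62, 62, 65, 63, 62, 63, 64, 108, 112, 116, 115, 114, 118, 120, 121, 126, 125, 125, 124, 126, 125, 118, 111, 115, 112, 112, 114, 119, 120, 118, 113, 117, 123, 119, 117, 118, 118, 120, 121, 120, 124, 125, 123, 123, 109, 17, 21, 20, 18, 21, 21, 64, 96, 99, 98, 97, 98, 98, 98, 99, 100, 123, 126, 125, 124, 125]
```

apply_moves:
  commands:
    - [0,0,0.031,0.002,-0.006,-0.04,80]
    - [0,0,0.031,0.002,-0.006,-0.08,80]
    - [0,0,0.031,0.002,-0.006,-0.12,75]
    - [0,0,0.031,0.002,-0.006,-0.15,70]
    - [0,0,0.031,0.002,-0.006,-0.16,70]

```text
time: 17.3
tool_pos: [0.4943, -0.2853, 0.0184]
ee_rot: [3.136, -0.004, 2.738]
wrist_force: [-1.1, 0.3, -0.2]
width: 0.066
finger_force: 0.0
```

```bash
python3 - <<'E'
from h import *
np.set_printoptions(precision=4,suppress=True)
o=get_obs();print(o["tool_pos"],o["ee_rot"],o["wrist_force"])
w=snapshot("wrist")
for d in place_of("wrist","crank")[:2]: print(d["score"],d["pixel"],onz(w,d["pixel"],0))
g=cv2.cvtColor(w["pixels"],cv2.COLOR_RGB2GRAY)
for c in (270,290): print(g[200:300:2,c].tolist())
for x in cv2.createLineSegmentDetector().detect(g[100:330,200:360].copy())[0][:,0]+[200,100]*2:
    L=np.hypot(*(x[2:]-x[:2]))
    if L>22: print(x.round(1),round(L,1))
print(proj(w,[[.495,-.285,.024],o["tool_pos"]]))
E
```

```text
[ 0.4943 -0.2853  0.0184] [ 3.1359 -0.0038  2.7384] [-1.1379  0.3128 -0.1966]
0.65 [278.9, 251.8] [ 0.4944 -0.2841  0.    ]
[59, 60, 60, 58, 57, 58, 60, 58, 58, 59, 59, 59, 56, 57, 58, 59, 56, 57, 52, 57, 60, 57, 58, 58, 60, 59, 70, 75, 77, 77, 81, 75, 54, 53, 53, 52, 52, 52, 54, 51, 56, 59, 59, 58, 59, 59, 59, 62, 74, 78]
[58, 59, 58, 58, 58, 57, 57, 58, 58, 58, 57, 58, 57, 56, 56, 58, 57, 56, 53, 57, 58, 58, 59, 58, 60, 61, 73, 79, 76, 73, 74, 71, 53, 51, 52, 52, 51, 51, 51, 52, 55, 56, 58, 59, 62, 93, 106, 103, 86, 81]
[199.8 290.9 217.8 250.5] 44.3
[301.4 144.4 300.8 173.1] 28.7
[340.5 248.7 359.  291.5] 46.6
[296.3 178.1 295.6 221.9] 43.8
[338.2 283.1 338.3 253.1] 30.0
[221.6 276.8 203.1 328.5] 55.0
[355.7 328.6 339.5 283.5] 47.8
[220.1 254.4 220.9 276.8] 22.5
[266.9 262.5 289.4 262.5] 22.5
[247.1 259.4 247.  235.6] 23.8
[310.2 250.6 309.  293.1] 42.5
[261.6 206.9 261.2 176.9] 30.0
[247.9 286.9 247.4 261.9] 25.0
[[278.0956 269.748 ]
 [277.1555 264.6214]]
```

apply_moves:
  commands:
    - [0,0,0,-0.002,0.001,-0.005,70]
    - [0,0,0,-0.0025,0.001,-0.01,70]
    - [0,0,0,-0.0025,0.001,-0.0135,70]
    - [0,0,0,-0.0025,0.001,-0.0135,0]
    - [0,0,0,-0.0025,0.001,-0.0135,0]

```text
time: 17.9
tool_pos: [0.4934, -0.2857, 0.008]
ee_rot: [3.138, 0.002, 2.74]
wrist_force: [-0.0, -0.8, -1.0]
width: 0.0532
finger_force: 0.0
```

apply_moves:
  commands:
    - [0,0,0,0,0,0,0]
    - [0,0,0,0,0,0,0]
    - [0,0,0,0,0,0,0]
    - [0,0,0,0,0,0.001,0]
    - [0,0,0,0,0,0.005,0]

```text
time: 18.4
tool_pos: [0.4923, -0.285, 0.0115]
ee_rot: [3.137, -0.002, 2.74]
wrist_force: [0.1, -0.4, -2.5]
width: 0.0339
finger_force: 30.0
```

apply_moves:
  commands:
    - [0,0,0,0,0,0.03,0]
    - [0,0,0,0,0.01,0.07,0]
    - [0,0,0,0,0.02,0.11,0]
    - [0,0,0,0,0.03,0.15,0]
    - [0,0,0,0,0.05,0.19,0]

```text
time: 18.9
tool_pos: [0.4926, -0.2358, 0.2038]
ee_rot: [3.138, 0.0, 2.738]
wrist_force: [1.7, -0.1, -3.0]
width: 0.0336
finger_force: 30.0
```

apply_moves:
  commands:
    - [0,0,0.07,0.002,0.03,0.03,0]
    - [0,0,0.14,0.004,0.06,0.06,0]
    - [0,0,0.21,0.006,0.09,0.09,0]
    - [0,0,0.28,0.008,0.125,0.12,0]
    - [0,0,0.368,0.01,0.16,0.145,0]

```text
time: 19.4
tool_pos: [0.5029, -0.0744, 0.3494]
ee_rot: [3.138, 0.002, 3.11]
wrist_force: [0.5, 1.1, -2.4]
width: 0.0334
finger_force: 30.0
```

apply_moves:
  commands:
    - [0,0,0,0.004,0.04,0,0]
    - [0,0,0,0.008,0.08,0,0]
    - [0,0,0,0.01,0.12,0,0]
    - [0,0,0,0.012,0.14,0,0]
    - [0,0,0,0.012,0.14,0,0]

```text
time: 19.9
tool_pos: [0.5149, 0.067, 0.3472]
ee_rot: [3.137, 0.0, 3.112]
wrist_force: [0.7, -0.2, -3.2]
width: 0.034
finger_force: 30.0
```

```bash
python3 - <<'E'
from h import *
np.set_printoptions(precision=4,suppress=True)
o=get_obs();print(o["tool_pos"],o["ee_rot"],o["wrist_force"],o["wrist_torque"],o["width"],abs(o["qvel"]).max())
w=snapshot("wrist");np.save("S6.npy",w,allow_pickle=True)
for q in("crank","screw_seat"):
  for d in place_of("wrist",q)[:2]: print(q,d["score"],d["pixel"])
  for d in masks_of("wrist",q)[:2]: print(q,d["score"],d["extent"])
g=cv2.cvtColor(w["pixels"],cv2.COLOR_RGB2GRAY)
for x in cv2.createLineSegmentDetector().detect(g[100:330,200:360].copy())[0][:,0]+[200,100]*2:
    L=np.hypot(*(x[2:]-x[:2]))
    if L>15: print(x.round(1),round(L,1))
print(proj(w,[[.5135,.1035,.3],o["tool_pos"]]))
for c in (270,280,290): print(c,g[220:312:2,c].tolist())
E
```

```text
[0.5149 0.067  0.3472] [3.1368 0.     3.1122] [ 0.7308 -0.1729 -3.2492] [-0.009   0.0041  0.0151] 0.03399605121583417 0.054493694926977275
crank 0.95 [281.4, 259.1]
crank 0.53 [268.0, 307.8]
crank 0.97 [246.9, 137.0, 313.5, 307.8]
screw_seat 0.89 [325.5, 224.5]
screw_seat 0.79 [305.3, 199.9, 348.0, 243.4]
screw_seat 0.17 [255.8, 306.3, 273.7, 336.3]
[255.8 162.3 261.5 141.8] 21.3
[246.5 290.3 240.  328.2] 38.4
[339.3 270.1 346.8 288.9] 20.2
[256.5 183.1 256.  163.1] 20.1
[316.7 318.4 312.9 294.6] 24.0
[358.5 264.7 340.7 268.4] 18.2
[309.4 305.6 250.6 305.3] 58.8
[298.4 143.4 305.8 166.8] 24.5
[323.1 172.2 306.8 171.6] 16.3
[291.9 260.6 266.9 260.5] 25.0
[228.4 328.5 249.9 231. ] 99.8
[207.1 313.1 208.1 328.2] 15.1
[308.6 229.5 330.3 328.5] 101.3
[350.7 328.2 351.5 313.2] 15.0
[236.8 125.6 236.2 189.4] 63.8
[255.6 307.1 252.  324.7] 17.9
[266.9 271.2 291.9 271.3] 25.0
[326.2 173.  352.6 159.7] 29.6
[261.5 228.2 262.3 204.3] 23.8
[280.1 134.  298.9 144.4] 21.5
[203.1 133.1 202.5 159.4] 26.3
[298.  318.3 314.5 319.8] 16.5
[221.6 164.3 223.2 183. ] 18.8
[202.9 163.1 203.  185.6] 22.5
[21
[... 643 characters left out ...]
 18.6
[296.1 225.6 296.2 203.1] 22.5
[317.2 233.1 317.2 216.9] 16.2
[[330.1289 232.3936]
 [277.4288 263.8459]]
270 [92, 91, 92, 91, 91, 92, 92, 92, 81, 50, 50, 48, 46, 47, 49, 48, 50, 49, 50, 51, 71, 126, 132, 134, 132, 124, 63, 45, 45, 45, 45, 46, 45, 43, 45, 46, 48, 50, 51, 51, 49, 50, 56, 117, 155, 135]
280 [98, 98, 98, 97, 98, 96, 96, 94, 63, 51, 51, 51, 45, 48, 49, 50, 51, 50, 52, 49, 71, 131, 136, 133, 133, 127, 64, 45, 44, 45, 44, 46, 46, 46, 44, 46, 49, 51, 49, 50, 51, 50, 54, 98, 124, 122]
290 [94, 94, 95, 93, 94, 92, 92, 90, 60, 49, 50, 49, 45, 47, 50, 51, 50, 49, 50, 50, 69, 134, 136, 132, 132, 124, 64, 43, 45, 46, 47, 46, 45, 45, 43, 46, 49, 48, 51, 52, 53, 51, 52, 100, 123, 119]
```

```bash
python3 - <<'E'
from h import *
np.set_printoptions(precision=4,suppress=True)
w=np.load("S6.npy",allow_pickle=True).item()
o=get_obs(); T=o["tool_pos"]
print("hub ctr",onz(w,[279.4,276.2],T[2]+.017), onz(w,[279.4,276.2],T[2]+.017)-T)
for z in(.273,.276): print("collar",onz(w,[326.6,221.6],z),onz(w,[325.5,224.5],z))
print("square left edge top", onz(w,[317.2,225],.295))
g=w["pixels"][196:250,300:354].astype(int).sum(2)//3
ch=" .:-=+*#%@"
for r in range(54): print(196+r,''.join(ch[min(9,max(0,(v-30)//22))] for v in g[r]))
E
```

```text
hub ctr [0.5141 0.068  0.3645] [-0.0011  0.0047  0.017 ]
collar [0.514  0.1047 0.273 ] [0.5163 0.1039 0.273 ]
collar [0.5131 0.1043 0.276 ] [0.5154 0.1035 0.276 ]
square left edge top [0.5095 0.0951 0.295 ]
196 --===++++++++++=======+++=+++++++++++++====+++++++++++
197 -===+++======+==+++++++++++=++++++++++++====++++++++++
198 -==+++=------=++++++++++++++++=++++++++++===++++++++++
199 --=====:::::-=====++===++++++++++++++++++====+++++++++
200 :::-:::::::::----------=++++++++++++++++++===+++++++++
201 :::::::::::::::--------=++++++++++++++++++===+++++++++
202 :::::::::::::::-------=+++=+=++++++++++++++==+++++++++
203 :::::::::::::----------==--===+++==++++++++===++++++++
204 ::::::::::::------------==-========+++++++====++++++++
205 ::::::::::::---------==+++++++++++==++++++====++++++++
206 :::::::::::--------==**##########*++=++++++===++++++++
207 :::::::::::----:--+**##############*+++++++===++++++++
208 :::::::::::---::-=+*****#############*++++====++++++++
209 :::::::::::--::---======+##############*+++===++++++++
210 ::::::::::::::----------=###############*++===++++++++
211 ::::
[... 1592 characters left out ...]
       .:-===--------::::::::::--=+**=----=========
239            .-=====---------::::::::-+**+=-----========
240            .:--=====---------------=+**+=------=======
241            .:--=======-====---------=====--==----=====
242            ..---============-------==========----=====
243             .:---========-------------========-=======
244             .:---======--------------=================
245              :--========-------------=================
246              .---========-------------======-=----==--
247              .----=========------------===---------==-
248             ..----===========-------======----------==
249             ..-----=========-------=======----------==
```

apply_moves:
  commands:
    - [0,0,0,-0.001,0.012,0,0]
    - [0,0,0,-0.0015,0.025,0,0]
    - [0,0,0,-0.0015,0.037,-0.01,0]
    - [0,0,0,-0.0015,0.039,-0.02,0]
    - [0,0,0,-0.0015,0.039,-0.031,0]

```text
time: 20.65
tool_pos: [0.5134, 0.1041, 0.3152]
ee_rot: [3.138, 0.0, 3.109]
wrist_force: [-0.4, -0.6, -1.5]
width: 0.0338
finger_force: 30.0
```

apply_moves:
  commands:
    - [0,0,0,0,0,0,0]
    - [0,0,0,0,0,0,0]
    - [0,0,0,0,0,0,0]
    - [0,0,0,0,0,0,0]
    - [0,0,0,0,0,0,0]

```text
time: 21.15
tool_pos: [0.5139, 0.1032, 0.3172]
ee_rot: [3.137, 0.002, 3.107]
wrist_force: [-0.1, -0.5, -2.4]
width: 0.0335
finger_force: 30.0
```

```bash
python3 - <<'E'
from h import *
np.set_printoptions(precision=4,suppress=True)
o=get_obs(); T=o["tool_pos"];print(T,o["ee_rot"],o["wrist_force"])
w=snapshot("wrist");np.save("S7.npy",w,allow_pickle=True)
g=w["pixels"][236:312,244:316].astype(int).sum(2)//3
ch=" .:-=+*#%@"
for r in range(0,76): print(236+r,''.join(ch[min(9,max(0,(v-30)//18))] for v in g[r]))
print(proj(w,[[.5137,.1025,.302],[.5137,.1025,.295],[*T[:2],T[2]+.017],[*T[:2],T[2]-.007]]))
E
```

```text
[0.5139 0.1032 0.3172] [3.1373 0.0021 3.1071] [-0.1206 -0.4687 -2.3679]
236 +++=-.....        ..:...............................         .......::::
237 +++=:.....        ..::...............................         ......::::
238 +++=:......        ...................................        ......::::
239 +++=:......         .................................           ....::::
240 ++=-:....           ................................             ....:::
241 ++=:.                ...............................              ...:::
242 +==:.                ..............................              .  .:::
243 +==:                  .....................  ....                   .:::
244 +=-.. .. . . ..    .     ..            . ..  . .                    .:--
245 +=-:............       .                     .                   .  .:==
246 +=--:::::::::::.. ... ...... .... ....... ....   ..  . ....... ... ..:==
247 +==---:::::::::......................................................:==
248 +=--::...............................................................:==
249 ==-:...................
[... 4208 characters left out ...]
304  :==:..............................................................:==: 
305  -==::::::::::::::::::::::::::.:.:.:::::::::::::::::::::::::::::::::==: 
306 .-==---------------------------------------------------------------===-.
307 .-==================================================================+=-.
308 .-================++=================================+++=======++++++==:
309 :============================================+===+++++++++++++++++++++=:
310 -=+++======================================++++==+++++=+==+++++++++++==:
311 ====+++====================================++======++=========++====++=-
[[276.2476 253.2287]
 [276.2915 248.9225]
 [277.3863 277.5016]
 [277.4172 258.8954]]
```

apply_moves:
  commands:
    - [0,0,0,0,-0.0007,-0.004,0]
    - [0,0,0,0,-0.0007,-0.008,0]
    - [0,0,0,0,-0.0007,-0.011,0]
    - [0,0,0,0,-0.0007,-0.013,0]
    - [0,0,0,0,-0.0007,-0.013,0]

```text
time: 21.7
tool_pos: [0.5135, 0.1027, 0.303]
ee_rot: [3.138, -0.0, 3.108]
wrist_force: [-0.4, 0.5, -2.0]
width: 0.0336
finger_force: 30.0
```

apply_moves:
  commands:
    - [0,0,0,0,0,-0.001,0]
    - [0,0,0,0,0,-0.002,0]
    - [0,0,0,0,0,-0.003,0]
    - [0,0,0,0,0,-0.004,0]
    - [0,0,0,0,0,-0.005,0]

```text
time: 22.2
tool_pos: [0.5138, 0.1027, 0.2986]
ee_rot: [3.137, 0.001, 3.108]
wrist_force: [0.7, -0.1, -2.2]
width: 0.0339
finger_force: 30.0
```

apply_moves:
  commands:
    - [0,0,0,0,0,-0.0015,0]
    - [0,0,0,0,0,-0.003,0]
    - [0,0,0,0,0,-0.005,0]
    - [0,0,0,0,0,-0.007,0]
    - [0,0,0,0,0,-0.008,0]

```text
time: 22.7
tool_pos: [0.5137, 0.1027, 0.2903]
ee_rot: [3.137, 0.001, 3.108]
wrist_force: [-0.1, -0.1, -2.3]
width: 0.0337
finger_force: 30.0
```

apply_moves:
  commands:
    - [0,0,0,0,0,-0.0015,0]
    - [0,0,0,0,0,-0.003,0]
    - [0,0,0,0,0,-0.0045,0]
    - [0,0,0,0,0,-0.006,0]
    - [0,0,0,0,0,-0.007,0]

```text
time: 23.2
tool_pos: [0.5137, 0.1027, 0.2835]
ee_rot: [3.137, 0.001, 3.108]
wrist_force: [0.3, -0.9, -1.8]
width: 0.0336
finger_force: 30.0
```

apply_moves:
  commands:
    - [0,0,0,0,0,-0.001,0]
    - [0,0,0,0,0,-0.002,0]
    - [0,0,0,0,0,-0.003,0]
    - [0,0,0,0,0,-0.003,0]
    - [0,0,0,0,0,-0.003,0]

```text
time: 23.7
tool_pos: [0.5138, 0.1027, 0.2817]
ee_rot: [3.137, 0.003, 3.108]
wrist_force: [-0.2, -0.1, 4.2]
width: 0.0341
finger_force: 30.0
```

apply_moves:
  commands:
    - [0,0,0,0,0,0,60]
    - [0,0,0,0,0,0,60]
    - [0,0,0,0,0,0,60]
    - [0,0,0,0,0,0,60]
    - [0,0,0,0,0,0.005,60]

```text
time: 24.2
tool_pos: [0.5133, 0.1027, 0.2847]
ee_rot: [3.138, -0.001, 3.108]
wrist_force: [0.2, 0.3, -0.8]
width: 0.056
finger_force: 0.0
```

apply_moves:
  commands:
    - [0,0,0,0,0,0.02,60]
    - [0,0,0,0,0,0.05,60]
    - [0,0,0,0,0,0.08,60]
    - [0,0,0,0,0,0.1,60]
    - [0,0,0,0,0,0.1,60]

```text
time: 24.7
tool_pos: [0.5145, 0.1028, 0.3896]
ee_rot: [3.137, 0.008, 3.108]
wrist_force: [-0.5, -0.7, 0.8]
width: 0.0565
finger_force: 0.0
```

```bash
python3 - <<'E'
from h import *
np.set_printoptions(precision=4,suppress=True)
o=get_obs(); T=o["tool_pos"];print(T,o["ee_rot"],o["wrist_force"],o["joint_positions"].round(2))
w=snapshot("wrist");np.save("S8.npy",w,allow_pickle=True)
for q in("crank","screw_seat"):
  for d in place_of("wrist",q)[:2]: print(q,d["score"],d["pixel"],onz(w,d["pixel"],.275))
M=masks_of("wrist","crank")
for d in M[:2]: print(d["score"],d["extent"])
if M:
  m=M[0]["mask"]; u0,v0,u1,v1=np.array(M[0]["extent"]).astype(int)
  for r in range(v0,v1+1,4): print(r,u0,''.join('#' if x else '.' for x in m[min(r,419),u0-1:u1+2:2]))
print("expected hub ctr top, grip top, grip base",proj(w,[[.5137,.1027,.299],[.4537,.1047,.331],[.4537,.1047,.297]]))
print([ (d["score"],onz(snapshot("scene"),d["pixel"],.275)) for d in place_of("scene","crank")[:1]])
print("scene box",[ (round(d["score"],2),d["pixel"]) for d in place_of("scene","tall_box")])
E
```

```text
[0.5145 0.1028 0.3896] [3.1366 0.0082 3.1076] [-0.5018 -0.6536  0.7907] [ 0.09  0.06  1.03  0.    2.04 -1.45]
crank 0.78 [281.1, 208.3] [0.5137 0.1061 0.275 ]
screw_seat 0.87 [278.6, 212.4] [0.5174 0.1037 0.275 ]
0.72 [257.9, 126.7, 300.5, 236.6]
126 257 ...........#...........
130 257 .......##########......
134 257 ......############.....
138 257 .....##############....
142 257 .....##############....
146 257 .....##############....
150 257 ......############.....
154 257 ......############.....
158 257 ......############.....
162 257 ......############.....
166 257 ......############.....
170 257 ......############.....
174 257 ......############.....
178 257 ......############.....
182 257 ......############.....
186 257 ......###########......
190 257 .....################..
194 257 ..####################.
198 257 ..#####################
202 257 .#####################.
206 257 .######..........#####.
210 257 .######..........#####.
214 257 .######.........######.
218 257 .######.........######.
222 257 .#######........######.
226 257 .#####################.
230 257 ..####################.
234 257 ..####################.
expected hub ctr top, grip top, grip base [[277.2726 216.2763]
 [276.9957 144.5593]
 [277.0417 140.6454]]
[(0.71, array([ 0.4134, -0.3646,  0.275 ]))]
scene box [(0.92, [236.2, 242.7]), (0.82, [396.2, 260.7]), (0.74, [315.1, 299.6]), (0.7, [285.7, 215.2]), (0.62, [243.7, 314.6]), (0.26, [225.7, 178.3])]
```

apply_moves:
  commands:
    - [0,0,0,-0.03,0.001,0,60]
    - [0,0,0,-0.0608,0.0019,0,60]
    - [0,0,0,-0.0608,0.0019,-0.03,60]
    - [0,0,0,-0.0608,0.0019,-0.06,60]
    - [0,0,0,-0.0608,0.0019,-0.087,60]

```text
time: 25.55
tool_pos: [0.4522, 0.1046, 0.2968]
ee_rot: [3.138, 0.0, 3.108]
wrist_force: [1.0, 0.2, -0.8]
width: 0.0565
finger_force: 0.0
```

apply_moves:
  commands:
    - [0,0,0,0,0,0,60]
    - [0,0,0,0,0,0,0]
    - [0,0,0,0,0,0,0]
    - [0,0,0,0,0,0,0]
    - [0,0,0,0,0,0,0]

```text
time: 26.05
tool_pos: [0.4535, 0.1047, 0.3]
ee_rot: [3.137, 0.004, 3.108]
wrist_force: [-0.1, -0.6, -0.6]
width: 0.0279
finger_force: 0.0
```

```bash
python3 - <<'E'
from h import *
o=get_obs(); print(o["tool_pos"],o["width"],o["finger_force"],o["wrist_force"])
def rows(a0,da):
  P=lambda a:.06*np.array([np.cos(np.radians(a)),np.sin(np.radians(a))])
  for k in range(1,6):
    d=P(a0-da*k)-P(a0); print([0,0,0,*np.round(d,4).tolist(),round(-.012*da*k/360,4),0],end=", ")
  print()
a=178.1
print(a);rows(a,15);a-=75
for i in range(8): print(a);rows(a,22.5);a-=112.5
E
```

```text
[0.45350841 0.10465064 0.30002848] 0.02790211739883729 0.0 [-0.05183126 -0.60272558 -0.61518105]
178.1
[0, 0, 0, 0.0026, 0.0155, -0.0005, 0], [0, 0, 0, 0.009, 0.0297, -0.001, 0], [0, 0, 0, 0.019, 0.0418, -0.0015, 0], [0, 0, 0, 0.0317, 0.0509, -0.002, 0], [0, 0, 0, 0.0464, 0.0564, -0.0025, 0], 
103.1
[0, 0, 0, 0.0234, 0.0008, -0.0008, 0], [0, 0, 0, 0.0453, -0.0075, -0.0015, 0], [0, 0, 0, 0.0624, -0.0235, -0.0023, 0], [0, 0, 0, 0.072, -0.0448, -0.003, 0], [0, 0, 0, 0.0728, -0.0682, -0.0038, 0], 
-9.400000000000006
[0, 0, 0, -0.0083, -0.0219, -0.0008, 0], [0, 0, 0, -0.0243, -0.039, -0.0015, 0], [0, 0, 0, -0.0456, -0.0486, -0.0023, 0], [0, 0, 0, -0.069, -0.0494, -0.003, 0], [0, 0, 0, -0.0909, -0.0411, -0.0038, 0], 
-121.9
[0, 0, 0, -0.0171, 0.016, -0.0008, 0], [0, 0, 0, -0.0267, 0.0373, -0.0015, 0], [0, 0, 0, -0.0275, 0.0607, -0.0023, 0], [0, 0, 0, -0.0192, 0.0826, -0.003, 0], [0, 0, 0, -0.0032, 0.0997, -0.0038, 0], 
-234.4
[0, 0, 0, 0.0213, 0.0097, -0.0008, 0], [0, 0, 0, 0.0447, 0.0104, -0.0015, 0], [0, 0, 0, 0.0666, 0.0022, -0.0023, 0], [0, 0, 0, 0.0837, -0.0139, -0.003, 0], [0, 0, 0, 
[... 154 characters left out ...]
, 0], [0, 0, 0, -0.0448, -0.072, -0.003, 0], [0, 0, 0, -0.0682, -0.0728, -0.0038, 0], 
-459.4
[0, 0, 0, -0.0219, 0.0083, -0.0008, 0], [0, 0, 0, -0.039, 0.0243, -0.0015, 0], [0, 0, 0, -0.0486, 0.0456, -0.0023, 0], [0, 0, 0, -0.0494, 0.069, -0.003, 0], [0, 0, 0, -0.0411, 0.0909, -0.0038, 0], 
-571.9
[0, 0, 0, 0.016, 0.0171, -0.0008, 0], [0, 0, 0, 0.0373, 0.0267, -0.0015, 0], [0, 0, 0, 0.0607, 0.0275, -0.0023, 0], [0, 0, 0, 0.0826, 0.0192, -0.003, 0], [0, 0, 0, 0.0997, 0.0032, -0.0038, 0], 
-684.4
[0, 0, 0, 0.0097, -0.0213, -0.0008, 0], [0, 0, 0, 0.0104, -0.0447, -0.0015, 0], [0, 0, 0, 0.0022, -0.0666, -0.0023, 0], [0, 0, 0, -0.0139, -0.0837, -0.003, 0], [0, 0, 0, -0.0352, -0.0934, -0.0038, 0],
```

apply_moves:
  commands:
    - [0,0,0,0,0,0,0]
    - [0,0,0,0,0,0,0]
    - [0,0,0,0,0,0,0]
    - [0,0,0,0,0,0,0]
    - [0,0,0,0,0,0,0]

```text
time: 26.55
tool_pos: [0.4531, 0.1047, 0.2991]
ee_rot: [3.137, 0.002, 3.108]
wrist_force: [-0.1, 0.8, 3.4]
width: 0.02
finger_force: 30.0
```

apply_moves:
  commands:
    - [0,0,0,0.0026,0.0155,-0.0005,0]
    - [0,0,0,0.009,0.0297,-0.001,0]
    - [0,0,0,0.019,0.0418,-0.0015,0]
    - [0,0,0,0.0317,0.0509,-0.002,0]
    - [0,0,0,0.0464,0.0564,-0.0025,0]

```text
time: 27.05
tool_pos: [0.5001, 0.1627, 0.2965]
ee_rot: [3.137, 0.002, 3.109]
wrist_force: [-0.0, -0.2, 3.9]
width: 0.0197
finger_force: 30.0
```

apply_moves:
  commands:
    - [0,0,0,0.0234,0.0008,0,0]
    - [0,0,0,0.0453,-0.0075,-0.0005,0]
    - [0,0,0,0.0624,-0.0235,-0.001,0]
    - [0,0,0,0.072,-0.0448,-0.0015,0]
    - [0,0,0,0.0728,-0.0682,-0.0023,0]

```text
time: 27.55
tool_pos: [0.5745, 0.0933, 0.2927]
ee_rot: [3.137, 0.002, 3.109]
wrist_force: [-1.4, -0.1, 1.9]
width: 0.0196
finger_force: 30.0
```

apply_moves:
  commands:
    - [0,0,0,-0.0083,-0.0219,-0.0008,0]
    - [0,0,0,-0.0243,-0.039,-0.0015,0]
    - [0,0,0,-0.0456,-0.0486,-0.0023,0]
    - [0,0,0,-0.069,-0.0494,-0.003,0]
    - [0,0,0,-0.0909,-0.0411,-0.0038,0]

```text
time: 28.05
tool_pos: [0.4819, 0.052, 0.2895]
ee_rot: [3.136, 0.002, 3.107]
wrist_force: [3.9, 5.3, -1.2]
width: 0.0199
finger_force: 30.0
```

apply_moves:
  commands:
    - [0,0,0,-0.0171,0.016,-0.0008,0]
    - [0,0,0,-0.0267,0.0373,-0.0015,0]
    - [0,0,0,-0.0275,0.0607,-0.0023,0]
    - [0,0,0,-0.0192,0.0826,-0.003,0]
    - [0,0,0,-0.0032,0.0997,-0.0038,0]

```text
time: 28.55
tool_pos: [0.4788, 0.1522, 0.2859]
ee_rot: [3.139, 0.002, 3.108]
wrist_force: [3.1, -7.1, -1.3]
width: 0.0198
finger_force: 30.0
```

```bash
python3 - <<'E'
from h import *
np.set_printoptions(precision=4,suppress=True)
o=get_obs(); T=o["tool_pos"]; print(T,o["width"],o["wrist_force"],abs(o["qvel"]).max())
d=T[:2]-[.5137,.1027];print(np.hypot(*d),np.degrees(np.arctan2(d[1],d[0])))
s=snapshot("scene")
print([(round(d["score"],2),d["pixel"]) for q in("screw_seat","presser_face","tall_box","crank") for d in place_of("scene",q)[:2]])
print("exp box base, presser face now",proj(s,[[.5145,.102,.043],[.514,.102,.1528],[.4935,.1,.093]]))
E
```

```text
[0.4788 0.1522 0.2859] 0.019837797128485036 [ 3.1435 -7.1015 -1.3447] 0.47660528842597905
0.06061674493310068 125.18058510428608
[(0.54, [228.0, 184.1]), (0.28, [181.4, 218.6]), (0.45, [229.0, 213.7]), (0.91, [238.2, 313.7]), (0.89, [392.2, 260.7]), (0.91, [227.8, 177.8])]
exp box base, presser face now [[236.6494 241.1073]
 [232.4225 213.9228]
 [228.3349 233.0715]]
```

apply_moves:
  commands:
    - [0,0,0,0.0218,0.0092,-0.0008,0]
    - [0,0,0,0.0452,0.0099,-0.0015,0]
    - [0,0,0,0.0671,0.0017,-0.0023,0]
    - [0,0,0,0.0842,-0.0144,-0.003,0]
    - [0,0,0,0.0936,-0.0357,-0.0038,0]

```text
time: 29.3
tool_pos: [0.5731, 0.1161, 0.2824]
ee_rot: [3.135, 0.003, 3.109]
wrist_force: [-0.8, -0.2, 0.4]
width: 0.0195
finger_force: 30.0
```

apply_moves:
  commands:
    - [0,0,0,0.0008,-0.0234,-0.0008,0]
    - [0,0,0,-0.0075,-0.0453,-0.0015,0]
    - [0,0,0,-0.0235,-0.0624,-0.0023,0]
    - [0,0,0,-0.0448,-0.072,-0.003,0]
    - [0,0,0,-0.0682,-0.0728,-0.0038,0]

```text
time: 29.8
tool_pos: [0.5025, 0.0437, 0.2781]
ee_rot: [3.132, 0.0, 3.107]
wrist_force: [2.9, 9.5, -1.0]
width: 0.0196
finger_force: 30.0
```

apply_moves:
  commands:
    - [0,0,0,-0.0219,0.0083,-0.0008,0]
    - [0,0,0,-0.039,0.0243,-0.0015,0]
    - [0,0,0,-0.0486,0.0456,-0.0023,0]
    - [0,0,0,-0.0494,0.069,-0.003,0]
    - [0,0,0,-0.0411,0.0909,-0.0038,0]

```text
time: 30.3
tool_pos: [0.4619, 0.1335, 0.2748]
ee_rot: [3.139, 0.003, 3.106]
wrist_force: [5.6, -4.4, -2.6]
width: 0.0195
finger_force: 30.0
```

```bash
python3 - <<'E'
from h import *
np.set_printoptions(precision=4,suppress=True)
o=get_obs(); T=o["tool_pos"]; print(T,o["width"],o["wrist_force"])
d=T[:2]-[.5137,.1027];print(np.hypot(*d),np.degrees(np.arctan2(d[1],d[0])))
a=np.arctan2(d[1],d[0])
for k in (12,24,36,48,60,66): print(k,(.06*np.array([np.cos(a-np.radians(k)),np.sin(a-np.radians(k))])-d/np.hypot(*d)*.06))
s=snapshot("scene")
print([(round(d["score"],2),d["pixel"]) for q in("screw_seat","presser_face","tall_box") for d in place_of("scene",q)[:2]],[np.round(d["extent"]) for q in("presser_face","tall_box") for d in masks_of("scene",q)])
print(proj(s,[[.5145,.102,.043],[.514,.102,.143]]))
E
```

```text
[0.4619 0.1335 0.2748] 0.01954976223032893 [ 5.646  -4.4164 -2.5905]
0.06026810894348285 149.2923264067687
12 [0.0075 0.0101]
24 [0.0169 0.0183]
36 [0.0279 0.0245]
48 [0.0398 0.0282]
60 [0.0523 0.0294]
66 [0.0586 0.0289]
[(0.4, [230.2, 188.2]), (0.55, [230.2, 215.4]), (0.41, [225.2, 185.4]), (0.94, [395.9, 263.0]), (0.93, [235.9, 240.7])] [array([223., 212., 242., 222.]), array([197., 304., 242., 328.]), array([358., 240., 396., 269.]), array([292., 266., 327., 306.]), array([226., 217., 242., 247.]), array([256., 194., 291., 223.]), array([358., 253., 386., 311.]), array([197., 170., 236., 192.])]
[[236.6494 241.1073]
 [232.8112 216.5265]]
```

apply_moves:
  commands:
    - [0,0,0,0.0075,0.0101,-0.0004,0]
    - [0,0,0,0.0169,0.0183,-0.0008,0]
    - [0,0,0,0.0279,0.0245,-0.0012,0]
    - [0,0,0,0.0398,0.0282,-0.0016,0]
    - [0,0,0,0.053,0.0294,-0.002,0]

```text
time: 31.1
tool_pos: [0.5163, 0.1635, 0.2727]
ee_rot: [3.138, 0.001, 3.108]
wrist_force: [-0.6, -2.2, 1.6]
width: 0.0198
finger_force: 30.0
```

apply_moves:
  commands:
    - [0,0,0,0,0,0,0]
    - [0,0,0,0,0,0,0]
    - [0,0,0,0,0,0,60]
    - [0,0,0,0,0,0,60]
    - [0,0,0,0,0,0,60]

```text
time: 31.6
tool_pos: [0.5148, 0.1632, 0.2724]
ee_rot: [3.137, 0.0, 3.108]
wrist_force: [-0.4, 0.4, 0.1]
width: 0.0401
finger_force: 0.0
```

apply_moves:
  commands:
    - [0,0,0,0,0,0,60]
    - [0,0,0,0,0,0.02,60]
    - [0,0,0,0,0,0.05,60]
    - [0,0,0,0,0,0.09,60]
    - [0,0,0,-0.01,0,0.12,60]

```text
time: 32.1
tool_pos: [0.5056, 0.1631, 0.3943]
ee_rot: [3.137, 0.002, 3.107]
wrist_force: [-0.4, -0.1, 0.0]
width: 0.0567
finger_force: 0.0
```

apply_moves:
  commands:
    - [0,0,0,-0.03,0,0.01,60]
    - [0,0,0,-0.06,-0.01,0.02,60]
    - [0,0,0,-0.1,-0.03,0.02,60]
    - [0,0,0,-0.13,-0.06,0.02,60]
    - [0,0,0,-0.13,-0.08,0.02,60]

```text
time: 32.6
tool_pos: [0.372, 0.0826, 0.4151]
ee_rot: [3.137, 0.006, 3.109]
wrist_force: [0.3, -0.2, 0.3]
width: 0.0566
finger_force: 0.0
```

```bash
python3 - <<'E'
from h import *
np.set_printoptions(precision=4,suppress=True)
o=get_obs(); print(o["time"],o["tool_pos"],o["width"],o["wrist_force"])
t=snapshot("top");s=snapshot("scene")
for c,im in(("top",t),("scene",s)):
  for q in("screw_seat","presser_face","tall_box","crank","tape_roll","thread_spool","glue_flask"):
    print(c,q,[(round(d["score"],2),np.round(d["pixel"],1)) for d in place_of(c,q)[:3]],[np.round(d["extent"]) for d in masks_of(c,q)[:1]])
print("scene exp hub,grip top,box base,box top",proj(s,[[.514,.103,.247],[.516,.163,.303],[.5145,.102,.043],[.514,.102,.143]]))
print("top exp",proj(t,[[.514,.103,.247],[.516,.163,.303]]))
E
```

```text
32.6 [0.372  0.0826 0.4151] 0.056575964492694523 [ 0.3085 -0.1821  0.3339]
top screw_seat [(0.61, array([242. , 245.9]))] []
top presser_face [] [array([154., 263., 192., 298.])]
top tall_box [(0.82, array([309.9, 279.9])), (0.82, array([345.3, 133.2])), (0.78, array([238.6, 188.3]))] [array([206., 185., 242., 200.])]
top crank [(0.88, array([243.7, 249. ]))] [array([210., 244., 250., 254.])]
top tape_roll [(0.93, array([176.3, 276.9])), (0.19, array([246.9, 253.4]))] [array([153., 261., 193., 296.])]
top thread_spool [(0.68, array([270.9, 169. ]))] [array([263., 167., 278., 180.])]
top glue_flask [(0.94, array([360.7, 187.2]))] [array([350., 170., 374., 195.])]
scene screw_seat [] [array([229., 210., 237., 213.])]
scene presser_face [(0.56, array([231.8, 215.8])), (0.15, array([180.9, 218.5]))] [array([227., 210., 240., 224.])]
scene tall_box [(0.72, array([240.7, 309.9])), (0.7, array([315.6, 300.9])), (0.68, array([393.6, 258.9]))] [array([357., 242., 394., 265.])]
scene crank [(0.74, array([227.7, 185.1]))] [array([210., 151., 237., 194.])]
scene tape_roll [(0.88, array([178.9, 218.7]))] [array([164., 200., 198., 233.])]
scene thread_spool [] [array([313., 215., 327., 232.])]
scene glue_flask [(0.97, array([369.5, 302.5])), (0.54, array([238. , 242.8]))] [array([356., 252., 390., 311.])]
scene exp hub,grip top,box base,box top [[228.191  186.7   ]
 [214.224  155.1605]
 [236.6494 241.1073]
 [232.8112 216.5265]]
top exp [[241.7257 247.7644]
 [214.4442 246.5125]]
```

```bash
python3 -c "
from bench import *
print(close_job())"
```

```text
the job is handed in; nothing more can be done
None
```

I handed the job in at about 33 s, and the verdict is not known to me. The box stands upright under the presser (about 1–2 mm off the axis by camera), the crank is on the screw and wound clockwise about 2.25 turns, and the bystanders are where they were. I worked the half turn past contact out from the screw's angle and did not measure the spring, so the squeeze should be about 5–6 mm of its 10 mm.

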